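Fill the gaps in the dissection caddy from the peg stand

ROBOT

A 6-joint arm with a two-finger parallel gripper is mounted at the origin on the work surface. World frame = base frame: x ahead of the robot, y to its left, z up, the work surface at z = 0. Lengths are in m, angles in rad, forces in N, time in s.
With the tool pointing down it reaches from about 0.35 to 0.875 m from the base axis. Payload 4.2 kg.
Tool frame: the origin (TCP) lies where the fingers leave the gripper's body, on its centre line; the fingertips stand manip.tcp_to_tips ahead of it and the grasp point (between the pads) lies 54 mm ahead of it (manip.tcp_to_tips is the distance from the TCP to the fingertips, in m); y points along the fingers, x is the direction in which the jaws open and shut, and the axes are right-handed (so a half turn about y gives the same grasp; the last joint's range is limited). The gripper opens to 85 mm and grips with 20 to 120 N. Pads are 22 mm wide; open, the fingers measure 114 mm over their backs; the gripper's body (76 mm by 85 mm) begins 54 mm behind the grasp point. The pads swing forward as they close: fully open they stand 13 mm farther back than shut.
Start: joints at [-0.975, 0.385, 0.008, 0, -1.194, -0.259], TCP at [0.207, -0.59, 0.304] pointing down, gripper open.
Joint ranges: [-3.14, 3.14], [-1.21, 2.06], [-1.07, 1.41], [-3.16, 2.05], [-2.99, -0.16], [-3.1, 3.1]. Speed limits (rad/s): [2.79, 2.79, 3.14, 3.14, 3.14, 3.14].

INTERFACE

Orientations are given as [roll, pitch, yaw] about the fixed x, y, z axes, in that order (R = Rz(yaw) Ry(pitch) Rx(roll)).
In Python, from plant import monitor, vision, manip gives the robot as it stands.
- The arm moves only by the tool jog_arm, never from a script. Its argument "targets" is a list of rows, each a list of 3 entries, a list of its own where there are three numbers: the gripper command: -1 is fully open, 1 is shut, values between are in proportion, then the shift along the tool's x, y, z in m, then the turn, a rotation vector about the tool's x, y, z in rad. In form: [[grip, [dx, dy, dz], [rx, ry, rz]], ...]. A call has 1 to 8 rows; each row shifts and turns the pose as measured when the row begins, along the tool's axes as they then stand; what a row does not reach is not made up. A row lasts 1/10 s, in which the tool goes at most 50 mm and 8.59 degrees, less where a joint would pass 70% of its speed; a pose out of reach is approached as far as the arm can. A call with a gripper value outside its range is refused whole. The fingers move at their own pace and stop on an object; "force" is the grip in N (left out, the last holds). Time passes only in rows, so rows that do not move let the fingers close. It gives the time, the measured TCP pose, the force and the opening at its end, in the units of the state.
- monitor.observe(): the state, without advancing time (a new reading comes with each control period).
- vision.get_image(name): name is "scene" or "side" or "wrist"; returns the picture (384x512x3 uint8, red, green, blue); there is no depth.
- vision.camera_info(name): a dict with "camera_matrix" (3x3 intrinsics, pixels), "eye" and "orientation" of the camera in the world. Camera axes: x right, y down, z forward; pixel columns grow to the right and rows downward; lengths in m; the calibration is good to about 2 mm. A picture is of the moment at which its call begins: read the wrist's pose just before it. camera_info takes no time and is no camera call; for the wrist camera it gives the pose at the moment of the call.
- manip.sign_off(): hands the job in, once; it reports no verdict.
The state is a dict: "t": time; "q": joint angles; "joint_vel": joint speeds; "effort": joint torques, N m; "tool_pos": TCP position; "tool_rot": TCP orientation; "ft_force": force on the tool from outside, world axes, zero at the start; "torque": the same for the moment, N m; "gripper_width": finger opening in m.
Only numpy, scipy, OpenCV 4.12 (cv2) and the standard library are available. Lean on these libraries where they do the work, as an engineer would, in place of code of your own. Each camera call takes 0.05 s, during which the arm holds its last target. There are 200 camera calls.

TASK

Fill every empty compartment of the white caddy with an instrument case taken from the display stand: lift each case over the upturned tip of its peg as you slide it off, and stand it upright, header up, right down on the floor of an empty compartment, one case to each. Leave the cases that are already in the caddy where they are, leave any spare cases hanging on the stand, and do not disturb the mortar, the wash bottle or the tube rack.

Things in the scene. Friction and masses are not known exactly. Their poses are not given: they have to be found in the camera images.
- stand: fixed steel stand: bar 410 mm along own y on two posts, top 237 mm up; origin on the bench under its middle. 5 pegs, 7 mm thick, 80 mm apart (own y -160 to 160), run level from the bar to own -x, top side 235 mm up, and at 100 mm from the bar turn up to a tip at 106 mm, its top 247 mm up
- caddy: loose white caddy, 1.2 kg, 221 (own x) x 80 (y) x 70 mm high, open on top; origin at underside centre. Five compartments along own x, 46 mm apart, each 25 (x) x 68 mm (y), floor 6 mm above the bench; partitions 21 mm thick, as high as the walls. It may get knocked and shift on the bench
- bay0 (a point): centre of the floor of the caddy compartment at own x = -92 mm
- bay1 (a point): centre of the floor of the caddy compartment at own x = -46 mm
- bay2 (a point): centre of the floor of the caddy compartment at own x = 0 mm
- bay3 (a point): centre of the floor of the caddy compartment at own x = 46 mm
- bay4 (a point): centre of the floor of the caddy compartment at own x = 92 mm
- case0: rigid grey case 18 thick (own x) x 60 wide (y) x 126 mm high (z), 70 to 140 g, front and back alike; origin at underside centre. Above 74 mm: header 10 mm thick, hang hole 28 x 28 mm (74 to 102 mm up), over it a solid strip to pinch (102 to 126 mm). If present, hangs at the start on the peg at own y -160 mm of the stand, 28 to 42 mm from the bar, own x along the peg
- case1: rigid grey case 18 thick (own x) x 60 wide (y) x 126 mm high (z), 70 to 140 g, front and back alike; origin at underside centre. Above 74 mm: header 10 mm thick, hang hole 28 x 28 mm (74 to 102 mm up), over it a solid strip to pinch (102 to 126 mm). If present, hangs at the start on the peg at own y -80 mm of the stand, 28 to 42 mm from the bar, own x along the peg
- case2: rigid grey case 18 thick (own x) x 60 wide (y) x 126 mm high (z), 70 to 140 g, front and back alike; origin at underside centre. Above 74 mm: header 10 mm thick, hang hole 28 x 28 mm (74 to 102 mm up), over it a solid strip to pinch (102 to 126 mm). If present, hangs at the start on the peg at own y 0 mm of the stand, 28 to 42 mm from the bar, own x along the peg
- case3: rigid grey case 18 thick (own x) x 60 wide (y) x 126 mm high (z), 70 to 140 g, front and back alike; origin at underside centre. Above 74 mm: header 10 mm thick, hang hole 28 x 28 mm (74 to 102 mm up), over it a solid strip to pinch (102 to 126 mm). If present, hangs at the start on the peg at own y 80 mm of the stand, 28 to 42 mm from the bar, own x along the peg
- case4: rigid grey case 18 thick (own x) x 60 wide (y) x 126 mm high (z), 70 to 140 g, front and back alike; origin at underside centre. Above 74 mm: header 10 mm thick, hang hole 28 x 28 mm (74 to 102 mm up), over it a solid strip to pinch (102 to 126 mm). If present, hangs at the start on the peg at own y 160 mm of the stand, 28 to 42 mm from the bar, own x along the peg
- filed0: rigid grey case 18 thick (own x) x 60 wide (y) x 126 mm high (z), 70 to 140 g, front and back alike; origin at underside centre. Above 74 mm: header 10 mm thick, hang hole 28 x 28 mm (74 to 102 mm up), over it a solid strip to pinch (102 to 126 mm). If present, already stands in the caddy at bay0
- filed1: rigid grey case 18 thick (own x) x 60 wide (y) x 126 mm high (z), 70 to 140 g, front and back alike; origin at underside centre. Above 74 mm: header 10 mm thick, hang hole 28 x 28 mm (74 to 102 mm up), over it a solid strip to pinch (102 to 126 mm). If present, already stands in the caddy at bay1
- filed2: rigid grey case 18 thick (own x) x 60 wide (y) x 126 mm high (z), 70 to 140 g, front and back alike; origin at underside centre. Above 74 mm: header 10 mm thick, hang hole 28 x 28 mm (74 to 102 mm up), over it a solid strip to pinch (102 to 126 mm). If present, already stands in the caddy at bay2
- filed3: rigid grey case 18 thick (own x) x 60 wide (y) x 126 mm high (z), 70 to 140 g, front and back alike; origin at underside centre. Above 74 mm: header 10 mm thick, hang hole 28 x 28 mm (74 to 102 mm up), over it a solid strip to pinch (102 to 126 mm). If present, already stands in the caddy at bay3
- filed4: rigid grey case 18 thick (own x) x 60 wide (y) x 126 mm high (z), 70 to 140 g, front and back alike; origin at underside centre. Above 74 mm: header 10 mm thick, hang hole 28 x 28 mm (74 to 102 mm up), over it a solid strip to pinch (102 to 126 mm). If present, already stands in the caddy at bay4
- mortar: bystander: white ceramic mortar bowl, 96 mm wide, 62 mm high; origin at the centre of its underside
- wash_bottle: bystander: white wash bottle, 60 mm wide, 161 mm high with its red spout; origin at the centre of its underside
- tube_rack: bystander: pink rack 90 x 160 x 50 mm with capped tubes to 100 mm high; origin at the centre of its underside
There are look-alikes about, which are no part of the job. Leave any black or yellow look-alike of the case3 alone. What is shaped like the case2 but purple is not meant.

How it is judged:
At the end, for the whole second after the job is handed in: Each compartment holds one upright case (within 0.25 rad), underside centre within 15 mm of the floor centre; cases there at the start are in the same compartments; all other cases hang upright on the stand; caddy level; all at rest (distance between any of filed0, case0, case1, case2, case3, case4 and bay0 below 0.015 m and distance between any of filed1, case0, case1, case2, case3, case4 and bay1 below 0.015 m and distance between any of filed2, case0, case1, case2, case3, case4 and bay2 below 0.015 m and distance between any of filed3, case0, case1, case2, case3, case4 and bay3 below 0.015 m and distance between any of filed4, case0, case1, case2, case3, case4 and bay4 below 0.015 m and distance between filed0 and bay0 below 0.015 m and angle between each of filed0, case0, filed1, case1, filed2, case2, filed3, case3, filed4, case4's own z axis and vertical below 0.25 rad and linear speed of each of case0, case1, case2, case3, case4, caddy below 0.05 m/s and (distance between case0 and bay0 below 0.015 m or distance between case0 and bay1 below 0.015 m or distance between case0 and bay2 below 0.015 m or distance between case0 and bay3 below 0.015 m or distance between case0 and bay4 below 0.015 m or (z of case0 in the frame of stand above 0.12 m and x of case0 in the frame of stand between -0.105 and 0 m)) and distance between filed1 and bay1 below 0.015 m and (distance between case1 and bay0 below 0.015 m or distance between case1 and bay1 below 0.015 m or distance between case1 and bay2 below 0.015 m or distance between case1 and bay3 below 0.015 m or distance between case1 and bay4 below 0.015 m or (z of case1 in the frame of stand above 0.12 m and x of case1 in the frame of stand between -0.105 and 0 m)) and distance between filed2 and bay2 below 0.015 m and (distance between case2 and bay0 below 0.015 m or distance between case2 and bay1 below 0.015 m or distance between case2 and bay2 below 0.015 m or distance between case2 and bay3 below 0.015 m or distance between case2 and bay4 below 0.015 m or (z of case2 in the frame of stand above 0.12 m and x of case2 in the frame of stand between -0.105 and 0 m)) and distance between filed3 and bay3 below 0.015 m and (distance between case3 and bay0 below 0.015 m or distance between case3 and bay1 below 0.015 m or distance between case3 and bay2 below 0.015 m or distance between case3 and bay3 below 0.015 m or distance between case3 and bay4 below 0.015 m or (z of case3 in the frame of stand above 0.12 m and x of case3 in the frame of stand between -0.105 and 0 m)) and distance between filed4 and bay4 below 0.015 m and (distance between case4 and bay0 below 0.015 m or distance between case4 and bay1 below 0.015 m or distance between case4 and bay2 below 0.015 m or distance between case4 and bay3 below 0.015 m or distance between case4 and bay4 below 0.015 m or (z of case4 in the frame of stand above 0.12 m and x of case4 in the frame of stand between -0.105 and 0 m)) and angle between caddy's own z axis and vertical below 0.1 rad); the robot touches nothing.
It fails at once if the mortar is pushed more than 30 mm or tipped (distance of mortar from where it was at the start of the episode above 0.03 m or angle between mortar's own z axis and vertical above 0.4 rad).
It fails at once if the wash bottle is pushed more than 30 mm or tipped (distance of wash_bottle from where it was at the start of the episode above 0.03 m or angle between wash_bottle's own z axis and vertical above 0.4 rad).
It fails at once if the tube rack is pushed more than 30 mm or tipped (distance of tube_rack from where it was at the start of the episode above 0.03 m or angle between tube_rack's own z axis and vertical above 0.4 rad).
Of case0, case1, case2, case3, case4 only 4 to 5 are there at a start; the rules pass over those that are not, and their reading is None.
Of filed0, filed1, filed2, filed3, filed4 only 1 to 2 are there at a start; the rules pass over those that are not, and their reading is None.
At some moment in a run one of caddy may be knocked a few centimetres aside while the robot is not near it.
It also fails if it takes over 210 s, if anything falls off the work surface, if the arm or the gripper's body presses on something with over 40 N, if the wrist force passes 120 N, or if a joint passes its speed limit or range.

## Working session

There is one attempt and no reset: what is moved stays moved. The work goes in short steps, Python scripts to look and compute and a tool call to move; the robot and the scene stay as the last step left them, time stands still between calls to the robot, and variables do not carry over. Pictures are saved under pics/ and viewed, about 12 in all and at most 16, crops included, and the job is handed in when it is done.

Besides the shell and the picture viewer there is one more tool, called after "Request:" by a JSON object that holds its "method" and its "body". jog_arm: Moves the arm, as the interface text tells. Its arguments: {"type":"object","properties":{"targets":{"type":"array"},"force":{"type":"number"}},"required":["targets"]}

```bash
ls; mkdir -p pics; python3 - <<'E'
from plant import monitor, vision, manip
import cv2, numpy as np
s=monitor.observe(); print({k:np.round(v,3).tolist() for k,v in s.items()}, manip.tcp_to_tips)
for n in ("scene","side","wrist"):
    c=vision.camera_info(n); print(n,{k:np.round(v,4).tolist() for k,v in c.items()})
ims=[]
for n in ("scene","side","wrist"):
    im=vision.get_image(n); cv2.imwrite(f"pics/{n}0.png",im[:,:,::-1])
E
```

```text
pics
{'t': 0.0, 'q': [-0.975, 0.386, 0.007, -0.0, -1.194, -0.259], 'joint_vel': [0.0, -0.001, -0.001, 0.0, -0.001, -0.001], 'effort': [-0.0, -39.229, 18.84, 4.186, -0.005, -0.0], 'tool_pos': [0.206, -0.589, 0.303], 'tool_rot': [-1.571, -0.002, 1.907], 'ft_force': [0.294, 0.286, 0.023], 'torque': [0.007, 0.027, 0.025], 'gripper_width': 0.085} 0.0726
scene {'camera_matrix': [[368.9863, 0.0, 253.0318], [0.0, 368.9863, 198.8898], [0.0, 0.0, 1.0]], 'eye': [1.1286, -0.3187, 0.7441], 'orientation': [-2.3581, -0.0123, 1.0722]}
side {'camera_matrix': [[479.0624, 0.0, 254.754], [0.0, 479.0624, 179.3648], [0.0, 0.0, 1.0]], 'eye': [-0.0491, 0.691, 1.1704], 'orientation': [-2.424, 0.0044, -2.4333]}
wrist {'camera_matrix': [[280.268, 0.0, 258.9907], [0.0, 280.268, 193.3302], [0.0, 0.0, 1.0]], 'eye': [0.1325, -0.6152, 0.3724], 'orientation': [2.8278, -0.0033, 1.9072]}
```

View images.

View pics/scene0.png

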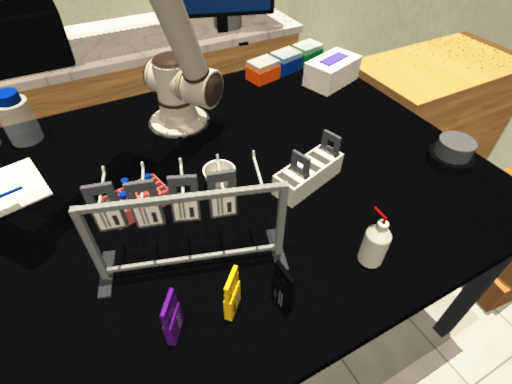

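View pics/side0.png

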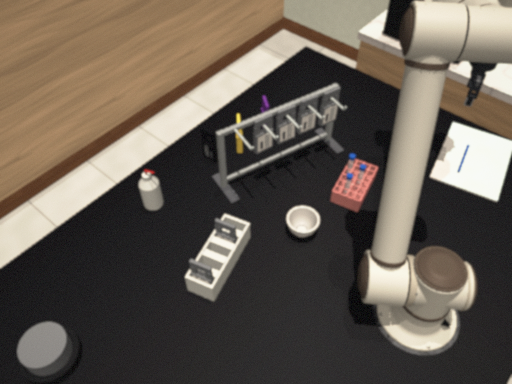

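```bash
cat > h.py <<'E'
from plant import monitor, vision, manip
import cv2, numpy as np
from scipy.spatial.transform import Rotation as Ro
def cam(n):
    c=vision.camera_info(n); return np.array(c["camera_matrix"]),np.array(c["eye"]),Ro.from_euler("xyz",c["orientation"]).as_matrix()
def ray(c,uv):
    K,e,R=c; d=R@np.linalg.inv(K)@np.array([uv[0],uv[1],1.]); return e,d/np.linalg.norm(d)
def onz(c,uv,z):
    e,d=ray(c,uv); return e+d*(z-e[2])/d[2]
def tri(obs):
    A=0;b=0
    rs=[ray(c,u) for c,u in obs]
    for e,d in rs:
        P=np.eye(3)-np.outer(d,d); A=A+P; b=b+P@e
    p=np.linalg.solve(A,b)
    return p,max(np.linalg.norm((np.eye(3)-np.outer(d,d))@(p-e)) for e,d in rs)
def proj(c,p):
    K,e,R=c; x=K@(R.T@(np.asarray(p)-e)); return x[:2]/x[2]
def snap(n,name):
    c=cam(n); im=vision.get_image(n)[:,:,::-1].copy(); cv2.imwrite(f"pics/{name}.png",im); return c,im
def tool():
    s=monitor.observe(); return np.array(s["tool_pos"]),Ro.from_euler("xyz",s["tool_rot"]).as_matrix(),s
def plan(p,yaw=None):
    """shift in tool axes to reach world TCP p; yaw = wanted world direction angle of tool x (mod pi), tool y down"""
    t,R,s=tool(); d=R.T@(np.array(p)-t); print("TCP",t.round(4),"R_x",R[:,0].round(3),"R_y",R[:,1].round(3),"shift tool",d.round(4),"w",round(s["gripper_width"],4))
    if yaw is not None:
        cur=np.arctan2(R[1,0],R[0,0]); dy=(yaw-cur+np.pi/2)%np.pi-np.pi/2
        x=np.array([np.cos(cur+dy),np.sin(cur+dy),0]); y=np.array([0,0,-1.]); T=np.c_[x,y,np.cross(x,y)]
        print("turn",Ro.from_matrix(R.T@T).as_rotvec().round(4))
E
python3 - <<'E'
from h import *
t,R,s=tool(); print(R.round(3))
cs,cd=cam("scene"),cam("side")
for n,z,a in (("barL",.237,(82,208)),("barR",.237,(286,188)),("cad1",.07,(273,171)),("cad2",.07,(322,145)),("cad3",.07,(344,155)),("cad4",.07,(295,184)),("mortar",.06,(220,172)),("bottle",0,(372,262)),("rack",.05,(140,200))):
    print(n,onz(cs,a,z).round(3))
for n,z,a in (("barL",.237,(220,128)),("barR",.237,(340,88)),("cad1",.07,(226,215)),("cad2",.07,(251,226)),("cad3",.07,(212,285)),("cad4",.07,(187,270)),("mortar",.06,(303,215)),("bottle",0,(152,205)),("rack",.05,(355,180))):
    print(n,onz(cd,a,z).round(3))
E
```

```text
[[-0.33  -0.001 -0.944]
 [ 0.944  0.001 -0.33 ]
 [ 0.002 -1.     0.   ]]
barL [ 0.559 -0.367  0.237]
barR [0.692 0.001 0.237]
cad1 [0.472 0.112 0.07 ]
cad2 [0.438 0.305 0.07 ]
cad3 [0.508 0.333 0.07 ]
cad4 [0.546 0.137 0.07 ]
mortar [ 0.397 -0.017  0.06 ]
bottle [0.809 0.197 0.   ]
rack [ 0.39  -0.246  0.05 ]
barL [ 0.686 -0.009  0.237]
barR [ 0.527 -0.381  0.237]
cad1 [0.554 0.121 0.07 ]
cad2 [0.474 0.104 0.07 ]
cad3 [0.429 0.308 0.07 ]
cad4 [0.51  0.319 0.07 ]
mortar [ 0.39  -0.028  0.06 ]
bottle [0.794 0.205 0.   ]
rack [ 0.353 -0.248  0.05 ]
```

View pics/wrist0.png

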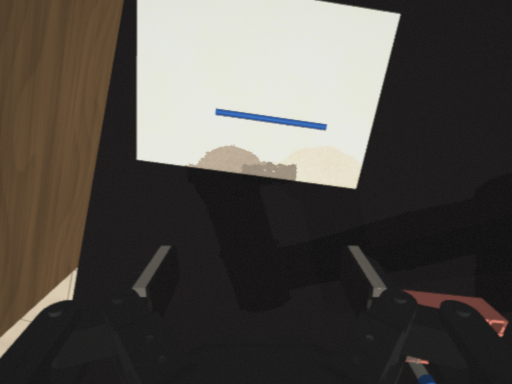

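Request:
{"method": "jog_arm", "body": {"targets": [[-1, [0, -0.05, 0], [0, -0.14, 0]], [-1, [0, -0.05, 0], [0, -0.14, 0]], [-1, [0, -0.05, 0], [0, -0.14, 0]], [-1, [0, 0, 0], [0, -0.14, 0]], [-1, [0, 0, 0], [0, -0.14, 0]], [-1, [0, 0, 0], [0, -0.14, 0]], [-1, [0, 0, 0], [0, 0, 0]]]}}

```text
t: 0.85
tool_pos: [0.2061, -0.5891, 0.4549]
tool_rot: [-1.578, -0.007, 2.78]
ft_force: [-0.0, 0.2, -0.5]
gripper_width: 0.0854
```

```bash
python3 - <<'E'
from h import *
plan([0.56,-0.24,0.45],np.radians(158))
E
```

```text
TCP [ 0.2061 -0.5891  0.4549] R_x [-0.935  0.354  0.007] R_y [-0.004  0.009 -1.   ] shift tool [-0.2075  0.0067 -0.4517] w 0.0854
turn [0.0073 0.0224 0.0073]
```

Request:
{"method": "jog_arm", "body": {"targets": [[-1, [-0.021, 0, -0.045], [0, 0.02, 0]], [-1, [-0.021, 0, -0.045], [0, 0, 0]], [-1, [-0.021, 0, -0.045], [0, 0, 0]], [-1, [-0.021, 0, -0.045], [0, 0, 0]], [-1, [-0.021, 0, -0.045], [0, 0, 0]], [-1, [-0.021, 0, -0.045], [0, 0, 0]], [-1, [-0.021, 0, -0.045], [0, 0, 0]], [-1, [-0.021, 0, -0.045], [0, 0, 0]]]}}

```text
t: 1.65
tool_pos: [0.5, -0.3205, 0.4513]
tool_rot: [-1.58, -0.015, 2.719]
ft_force: [0.5, -1.0, -0.4]
gripper_width: 0.0855
```

Request:
{"method": "jog_arm", "body": {"targets": [[-1, [-0.02, 0, -0.045], [0, 0, 0]], [-1, [-0.02, 0, -0.045], [0, 0, 0]], [-1, [0, 0, 0], [0, 0, 0]]]}}

```text
t: 1.95
tool_pos: [0.5777, -0.2492, 0.4484]
tool_rot: [-1.58, -0.02, 2.714]
ft_force: [0.4, -0.9, -0.4]
gripper_width: 0.0856
```

```bash
python3 - <<'E'
from h import *
plan([0.56,-0.24,0.45],np.radians(158))
c,im=snap("wrist","w1")
cv2.imwrite("pics/w1b.png",cv2.resize(im,(768,576),interpolation=cv2.INTER_CUBIC))
import pickle; pickle.dump(c,open("w1.pkl","wb"))
E
```

```text
TCP [ 0.5777 -0.2492  0.4484] R_x [-0.91   0.414  0.02 ] R_y [-0.014  0.017 -1.   ] shift tool [ 0.0199 -0.0012 -0.0011] w 0.0856
turn [ 0.0097 -0.0433  0.0194]
```

View pics/w1b.png

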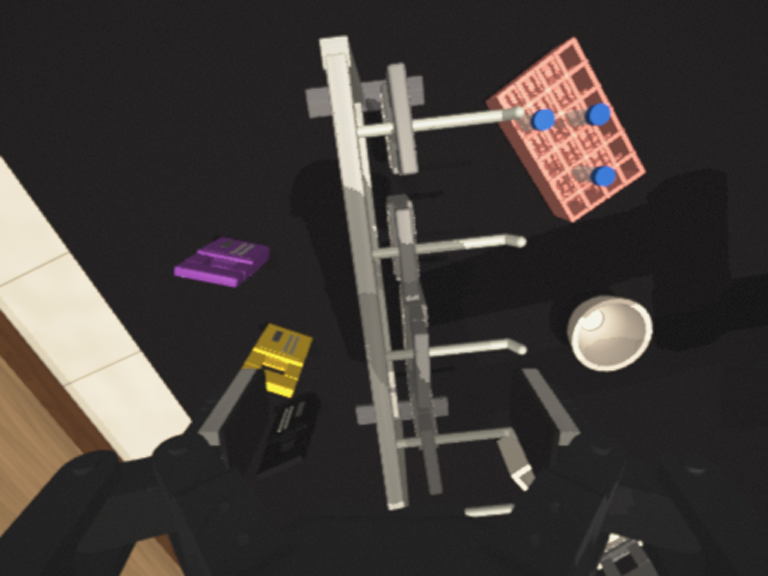

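```bash
python3 - <<'E'
from h import *
a=cv2.imread("pics/w1.png")[15:345,205:365]; s=cv2.imread("pics/side0.png")[75:200,195:355]
A=cv2.resize(a,None,fx=1.8,fy=1.8,interpolation=cv2.INTER_CUBIC); S=cv2.resize(s,None,fx=3.1,fy=3.1,interpolation=cv2.INTER_CUBIC)
o=np.zeros((600,800,3),np.uint8); o[:A.shape[0],:A.shape[1]]=A; o[:S.shape[0],300:300+S.shape[1]]=S[:,:500]; 
c=cv2.imread("pics/side0.png")[205:305,180:260]; C=cv2.resize(c,None,fx=2.0,fy=2.0); o[395:595,300:460]=C
c=cv2.imread("pics/scene0.png")[125:208,265:355]; C=cv2.resize(c,None,fx=2.4,fy=2.4); o[395:395+C.shape[0],480:480+C.shape[1]]=C
cv2.imwrite("pics/c1.png",o)
E
```

```text
(no output)
```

View pics/c1.png

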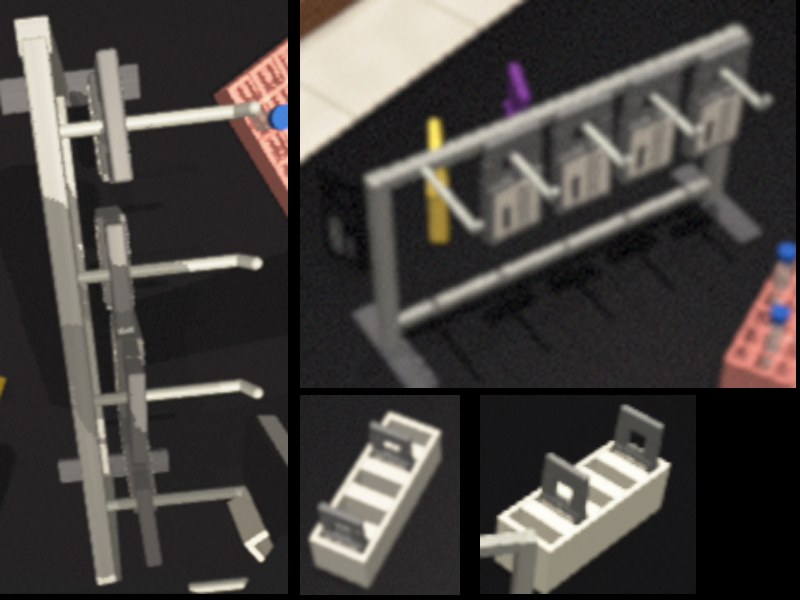

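```bash
python3 - <<'E'
from h import *
import pickle
cw=pickle.load(open("w1.pkl","rb")); cd=cam("side")
W=[(257,108),(258,263),(258,393)]; S=[(765,101),(692,135),(622,163),(553,193),(477,224)]
W=[(x/1.8+205,y/1.8+15) for x,y in W]; S=[(195+(x-300)/3.1,75+y/3.1) for x,y in S]
for w,s in zip(W,S):
    print(tri([(cw,w),(cd,s)]), onz(cw,w,.245).round(4))
q=[onz(cd,s,.245) for s in S]; print(np.round(q,4))
v=np.diff(np.array([onz(cw,w,.245) for w in W]),axis=0); print(np.linalg.norm(v,axis=1),np.degrees(np.arctan2(v[:,1],v[:,0])))
# header top front edges in wrist (crop): case0 top face ends
for nm,u in dict(c0a=(106,50),c0b=(121,180),c1a=(110,215),c1b=(122,300),bar0=(33,22),bar1=(108,580)).items():
    print(nm,onz(cw,(u[0]/1.8+205,u[1]/1.8+15),.259 if nm[0]=='c' else .237).round(4))
E
```

```text
(array([ 0.45974321, -0.30524713,  0.24472571]), np.float64(0.00017487707019057128)) [ 0.46   -0.3052  0.245 ]
(array([ 0.48553314, -0.22691899,  0.23989261]), np.float64(0.0020586509390632893)) [ 0.4849 -0.2297  0.245 ]
(array([ 0.51130773, -0.15136891,  0.24203045]), np.float64(0.0013723930034851737)) [ 0.5105 -0.1539  0.245 ]
[[ 0.4595 -0.3051  0.245 ]
 [ 0.4843 -0.2208  0.245 ]
 [ 0.5109 -0.1483  0.245 ]
 [ 0.5342 -0.0769  0.245 ]
 [ 0.5605 -0.0032  0.245 ]]
[0.07947537 0.07998752] [71.70789265 71.34579468]
c0a [ 0.5199 -0.3581  0.259 ]
c0b [ 0.5366 -0.3027  0.259 ]
c1a [ 0.5485 -0.2894  0.259 ]
c1b [ 0.5609 -0.2459  0.259 ]
bar0 [ 0.5451 -0.387   0.237 ]
bar1 [ 0.6537 -0.0544  0.237 ]
```

Request:
{"method": "jog_arm", "body": {"targets": [[-1, [0, 0, -0.04], [0.01, -0.1, 0.02]], [-1, [0, 0, -0.04], [0, 0, 0]], [-1, [0, 0, -0.04], [0, 0, 0]], [-1, [0, 0, 0], [0, 0, 0]]]}}

```text
t: 2.4
tool_pos: [0.6184, -0.1386, 0.4475]
tool_rot: [-1.568, -0.002, 2.802]
ft_force: [0.2, -0.2, 0.2]
gripper_width: 0.0849
```

```bash
python3 - <<'E'
from h import *
plan([0.6,-0.1,0.45],np.radians(161.5))
c,im=snap("wrist","w2"); import pickle; pickle.dump(c,open("w2.pkl","wb"))
cv2.imwrite("pics/w2b.png",cv2.resize(im[:,60:460],(800,768),interpolation=cv2.INTER_CUBIC)[:600])
E
```

```text
TCP [ 0.6184 -0.1386  0.4475] R_x [-0.943  0.333  0.002] R_y [-0.003 -0.002 -1.   ] shift tool [ 0.0302 -0.0025 -0.0303] w 0.0849
turn [-0.0029 -0.0171  0.0019]
```

View pics/w2b.png

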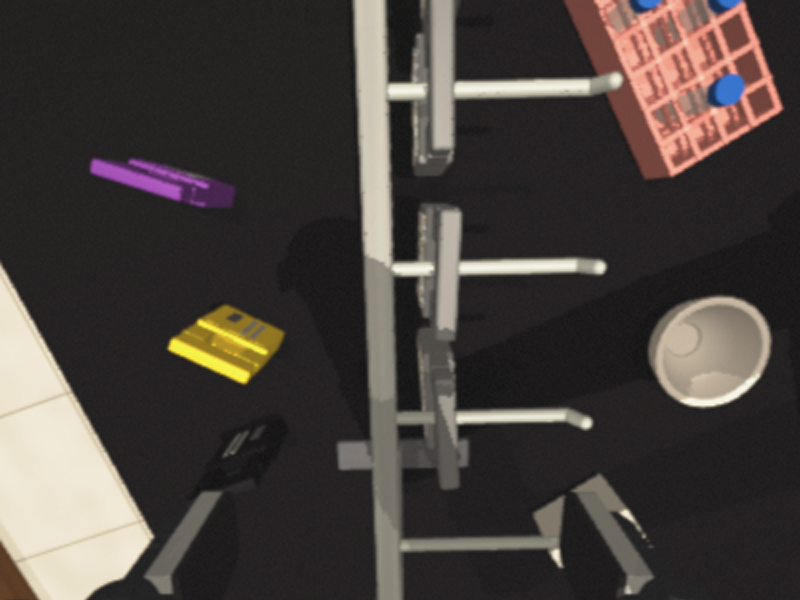

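```bash
python3 - <<'E'
from h import *
import pickle
c=pickle.load(open("w2.pkl","rb"))
f=lambda u,z: onz(c,(u[0]/2+60,u[1]/2),z)
th=np.radians(71.5); X=np.array([np.sin(th),-np.cos(th),0]);Y=np.array([np.cos(th),np.sin(th),0])
t=[f(u,.246) for u in ((615,80),(599,267),(585,422))]; print(np.round(t,4)); v=t[2]-t[0]; print(np.linalg.norm(v),np.degrees(np.arctan2(v[1],v[0])))
o=t[1]
for n,a,b in (("c1",(441,0),(443,150)),("c2",(451,208),(446,338)),("c3",(437,345),(448,487))):
    A,B=f(a,.259),f(b,.259); m=(A+B)/2; print(n,A.round(4),B.round(4),"mid",m.round(4),"len",np.linalg.norm(B-A),"own rel tip2",(m-o)@X,(m-o)@Y)
for n,u in (("bar a",(370,0)),("bar b",(391,600))):
    p=f(u,.237); print(n,(p-o)@X,(p-o)@Y)
for n,u in (("pegroot2",(394,268)),("pegroot3",(402,418)),("bend2",(580,266)),("bend3",(565,415))):
    p=f(u,.235); print(n,(p-o)@X,(p-o)@Y)
E
```

```text
[[ 0.4864 -0.2299  0.246 ]
 [ 0.5112 -0.1543  0.246 ]
 [ 0.5363 -0.0791  0.246 ]]
0.15876568650852185 71.69141873231031
c1 [ 0.5503 -0.2798  0.259 ] [ 0.5666 -0.2273  0.259 ] mid [ 0.5585 -0.2536  0.259 ] len 0.055000590240624224 own rel tip2 0.07630935350659582 -0.07918582575974406
c2 [ 0.5706 -0.2037  0.259 ] [ 0.5907 -0.1489  0.259 ] mid [ 0.5807 -0.1763  0.259 ] len 0.05836086537713863 own rel tip2 0.07285791133118805 0.001100798176971907
c3 [ 0.5958 -0.1471  0.259 ] [ 0.6139 -0.0741  0.259 ] mid [ 0.6049 -0.1106  0.259 ] len 0.07525220141119529 own rel tip2 0.07493924023078513 0.07108594748173257
bar a 0.10579811891261272 -0.11376671539583535
bar b 0.10328980975549781 0.19519495001552653
pegroot2 0.09770059165582033 -0.00010732716434418032
pegroot3 0.0949366314160249 0.07946440826703594
bend2 0.00557117174836127 0.0005367466708161673
bend3 0.007154744146235375 0.07934738247690346
```

```bash
python3 - <<'E'
from h import *
plan([0.6047,-0.1017,0.35],np.radians(161.6))
E
```

```text
TCP [ 0.6178 -0.1403  0.4479] R_x [-0.942  0.335  0.002] R_y [-0.003 -0.003 -1.   ] shift tool [ 0.025   0.0978 -0.0323] w 0.0853
turn [-0.0036 -0.0202  0.0018]
```

Request:
{"method": "jog_arm", "body": {"targets": [[0.2, [0.012, 0, -0.016], [-0.004, -0.02, 0]], [0.2, [0.012, 0.03, -0.016], [0, 0, 0]], [0.2, [0, 0.035, 0], [0, 0, 0]], [0.2, [0, 0.033, 0], [0, 0, 0]], [0.2, [0, 0, 0], [0, 0, 0]]]}}

```text
t: 2.95
tool_pos: [0.6019, -0.1087, 0.3494]
tool_rot: [-1.571, 0.002, 2.805]
ft_force: [0.2, 0.2, -0.1]
gripper_width: 0.0348
```

```bash
python3 - <<'E'
from h import *
plan([0.6047,-0.1017,0.312],np.radians(161.6))
c,im=snap("wrist","w3"); cs,i2=snap("scene","s3"); cd,i3=snap("side","d3")
t,R,s=tool(); g=t+R[:,1]*.0726
print([ (proj(k,g)).round(0) for k in (c,cs,cd)])
o=np.hstack([cv2.resize(im[150:384,130:390],(400,360)), cv2.resize(i3[60:240,190:390],(400,360))]); cv2.imwrite("pics/c3.png",o)
E
```

```text
TCP [ 0.6019 -0.1087  0.3494] R_x [-0.944  0.331 -0.002] R_y [ 0.002 -0.001 -1.   ] shift tool [-0.0003  0.0374 -0.0075] w 0.0348
turn [ 0.0001 -0.0157 -0.0021]
[array([253., 255.]), array([216., 162.]), array([264., 110.])]
```

View pics/c3.png

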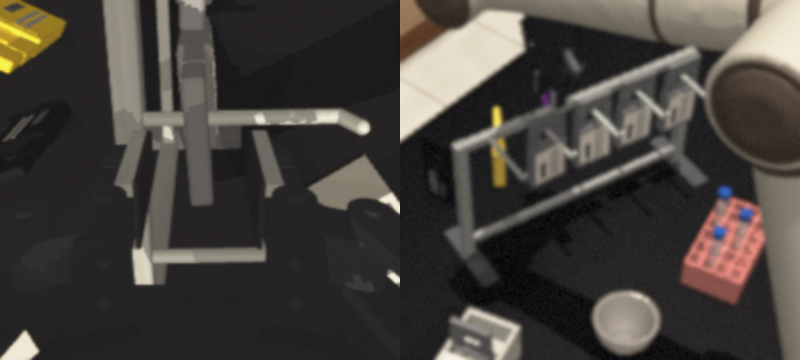

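Request:
{"method": "jog_arm", "body": {"targets": [[0.2, [0, 0, -0.007], [0, -0.015, 0]], [0.2, [0, 0.018, 0], [0, 0, 0]], [0.2, [0, 0.018, 0], [0, 0, 0]], [0.2, [0, 0, 0], [0, 0, 0]]]}}

```text
t: 3.5
tool_pos: [0.6114, -0.1029, 0.329]
tool_rot: [-1.578, 0.032, 2.822]
ft_force: [1.0, 0.1, -0.4]
gripper_width: 0.0342
```

Request:
{"method": "jog_arm", "body": {"targets": [[1, [0, 0, 0], [0, 0, 0]], [1, [0, 0, 0], [0, 0, 0]], [1, [0, 0, 0], [0, 0, 0]], [1, [0, 0, 0], [0, 0, 0]]], "force": 50}}

```text
t: 3.9
tool_pos: [0.6131, -0.1027, 0.3347]
tool_rot: [-1.58, 0.04, 2.823]
ft_force: [-0.9, 0.0, -1.0]
gripper_width: -0.0001
```

```bash
python3 - <<'E'
from h import *
t,R,s=tool(); print({k:np.round(v,3).tolist() for k,v in s.items()})
plan([0.6047,-0.1017,0.312],np.radians(161.6))
E
```

```text
{'t': 3.9, 'q': [0.097, 0.345, 0.021, 0.008, -1.207, -0.418], 'joint_vel': [0.001, -0.005, 0.013, 0.003, -0.003, -0.0], 'effort': [0.007, -37.607, 19.311, 4.285, 0.076, -0.0], 'tool_pos': [0.613, -0.103, 0.335], 'tool_rot': [-1.58, 0.04, 2.823], 'ft_force': [-0.924, 0.05, -1.044], 'torque': [0.012, 0.086, 0.01], 'gripper_width': -0.0}
TCP [ 0.6131 -0.1027  0.3347] R_x [-0.949  0.313 -0.04 ] R_y [ 0.041 -0.004 -0.999] shift tool [0.0092 0.0223 0.0019] w -0.0001
turn [ 0.0093  0.0024 -0.0401]
```

```bash
python3 - <<'E'
from h import *
c,im=snap("wrist","w4"); cs,i2=snap("scene","s4"); cd,i3=snap("side","d4")
cv2.imwrite("pics/c4.png",np.hstack([cv2.resize(im[100:384,110:410],(400,380)), cv2.resize(i2[90:270,70:270],(400,380))]))
E
```

```text
(no output)
```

View pics/c4.png

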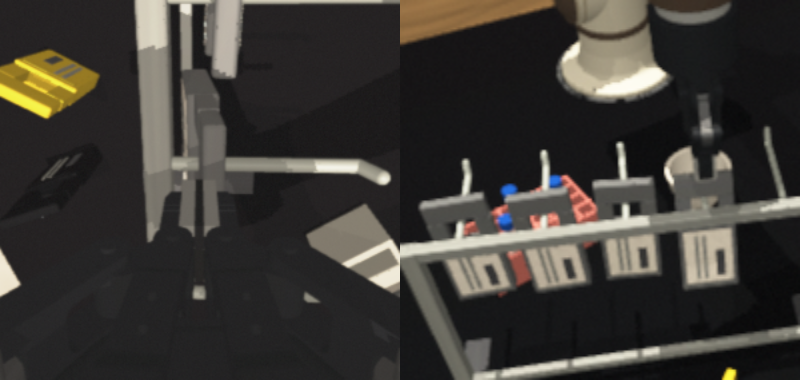

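```bash
python3 - <<'E'
from h import *
c=cam("wrist"); t,R,s=tool(); print(t)
f=lambda u:(u[0]*.75+110,u[1]*(284/380)+100)
th=np.radians(71.6); X=np.array([np.sin(th),-np.cos(th),0]);Y=np.array([np.cos(th),np.sin(th),0])
o=np.array([.5112,-.1543,0])
for n,u,z in (("strip far L",(187,72),.259),("strip far R",(215,68),.259),("strip near R",(224,178),.259),("step",(212,125),.259),("tip3",(380,178),.246),("root3",(172,163),.235),("c2 near",(228,77),.259),("fingers",(200,200),.262)):
    p=onz(c,f(u),z); print(n,p.round(4),((p-o)@X).round(4),((p-o)@Y).round(4))
g=t+R[:,1]*.0726; print("tips",g,(g-o)@X,(g-o)@Y, (proj(c,g)-[110,100])/[.75,284/380])
E
```

```text
[ 0.61292657 -0.10274538  0.33415866]
strip far L [ 0.6041 -0.1549  0.259 ] 0.0883 0.0288
strip far R [ 0.5933 -0.153   0.259 ] 0.0775 0.0271
strip near R [ 0.6037 -0.1071  0.259 ] 0.0729 0.074
step [ 0.6014 -0.1313  0.259 ] 0.0783 0.0503
tip3 [ 0.5375 -0.0798  0.246 ] 0.0014 0.079
root3 [ 0.6287 -0.1108  0.235 ] 0.0978 0.0783
c2 near [ 0.5895 -0.1481  0.259 ] 0.0724 0.0306
fingers [ 0.6162 -0.1017  0.262 ] 0.083 0.083
tips [ 0.61583097 -0.10301714  0.26161729] 0.08309442853156122 0.08168773854875835 [199.79796498 196.73665053]
```

Request:
{"method": "jog_arm", "body": {"targets": [[1, [0, -0.02, 0], [0, 0, 0]], [1, [0, -0.02, 0], [0.01, 0, -0.04]], [1, [0, 0, 0], [0, 0, 0]]]}}

```text
t: 4.35
tool_pos: [0.6109, -0.1027, 0.3745]
tool_rot: [-1.569, -0.004, 2.823]
ft_force: [-0.7, -0.4, 0.6]
gripper_width: -0.0003
```

```bash
python3 - <<'E'
from h import *
plan([0.6,-0.104,0.38],np.radians(161.6))
c,im=snap("wrist","w5"); cs,i2=snap("scene","s5"); cd,i3=snap("side","d5"); import pickle; pickle.dump(c,open("w5.pkl","wb"))
cv2.imwrite("pics/c5.png",np.hstack([cv2.resize(im[90:384,130:390],None,fx=1.5,fy=1.5), cv2.resize(i2[130:277,170:310],None,fx=3,fy=3)]))
E
```

```text
TCP [ 0.6109 -0.1027  0.3745] R_x [-0.95   0.314  0.004] R_y [-0.004 -0.001 -1.   ] shift tool [ 0.0099 -0.0055  0.0047] w -0.0003
turn [-0.0021  0.0022  0.0039]
```

View pics/c5.png

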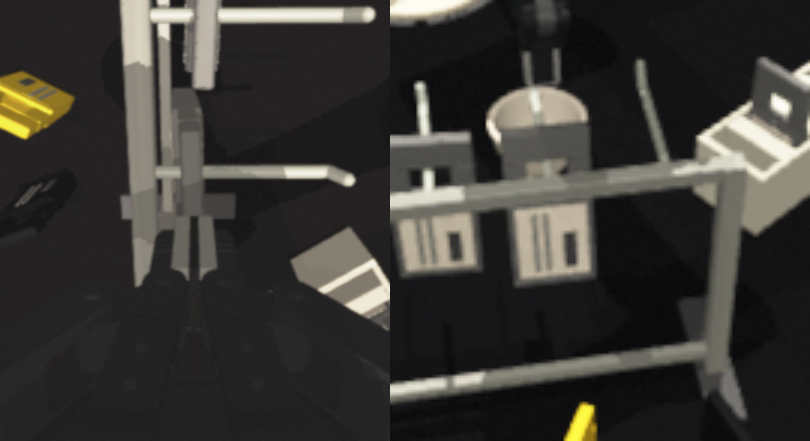

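```bash
python3 - <<'E'
from h import *
import pickle
w1,w2,w5=[pickle.load(open(f"w{i}.pkl","rb")) for i in (1,2,5)]; cs,cd=cam("scene"),cam("side")
print("case3 +y end top",tri([(cs,(235.7,171.3)),(w2,(284,243.5))]))
print("case2 +y end top",tri([(cs,(170+(470-390)/3,130+133/3)),(w2,(283,169))]))
print("bar -y end",tri([(cd,(195+440/3.1,75+28/3.1)),(w1,(223,27))]))
print("bar +y end scene/side",tri([(cs,(286,188)),(cd,(220,128))]))
print("tip3 scene/w2",tri([(cs,(170+(535-390)/3,130+88/3)),(w2,(292.5+60,211)) ]))
print("tip2 scene/w2",tri([(cs,(170+(420-390)/3,130+84/3)),(w2,(299.5+60,133.5)) ]))
E
```

```text
case3 +y end top (array([ 0.61449353, -0.07134299,  0.25206017]), np.float64(0.0008341882831399643))
case2 +y end top (array([ 0.59074589, -0.14761764,  0.25563986]), np.float64(0.0004859934959238008))
bar -y end (array([ 0.54432812, -0.38714531,  0.24029316]), np.float64(0.0011418783271903812))
bar +y end scene/side (array([ 0.68864804, -0.00323798,  0.23804744]), np.float64(0.005562513827131451))
tip3 scene/w2 (array([ 0.53244631, -0.0722755 ,  0.22612537]), np.float64(0.002610340423899735))
tip2 scene/w2 (array([ 0.51014664, -0.15361434,  0.24239228]), np.float64(0.00012219517789786426))
```

```bash
python3 - <<'E'
from h import *
import pickle
c=pickle.load(open("w5.pkl","rb")); t,R,s=tool(); print(manip.tcp_to_tips)
for L in (.06,.0726,.08,.0856,.095):
  for z in (0,.011): print(L,z,(proj(c,t+R[:,1]*L+R[:,2]*z)).round(1))
E
```

```text
0.0726
0.06 0 [263.4 254.8]
0.06 0.011 [263.5 236.3]
0.0726 0 [263.1 243.5]
0.0726 0.011 [263.2 226.2]
0.08 0 [263.  237.6]
0.08 0.011 [263.1 221. ]
0.0856 0 [263.  233.5]
0.0856 0.011 [263.  217.3]
0.095 0 [262.8 227.1]
0.095 0.011 [262.9 211.5]
```

```bash
python3 - <<'E'
from h import *
import pickle
c=pickle.load(open("w5.pkl","rb"))
th=np.radians(71.6); X=np.array([np.sin(th),-np.cos(th),0]);Y=np.array([np.cos(th),np.sin(th),0]);o=np.array([.5112,-.1543,0])
im=cv2.imread("pics/w5.png"); print(im[[200,210,220],240:275].mean(2).astype(int))
for u in ((203,213),(183,213),(203,140),(183,140)):
    p=onz(c,(130+u[0]/1.5,90+u[1]/1.5),.259); print(u,p.round(4),((p-o)@X).round(4),((p-o)@Y).round(4))
m=o+.0755*X+.08*Y; print(m); plan([m[0],m[1],.345],np.radians(161.6))
E
```

```text
[[116 115 116 116 117 111 106 108 106 102  93  93 102 107 108 108 109 109
  108 108 108 106 103  96  91  89  87  88  88  87  88  88  88  83  81]
 [135 135 134 133 119 102  95  89  90  88  82  89 101 106 109 108 109 107
  108 107 107 106 101  94  83  68  48  29  22  25  23  26  26  25  25]
 [136 135 135 134 120  90  78  85  89  90  81  78  84  87  91  91  91  90
   90  90  90  90  90  85  80  70  64  63  63  63  62  63  63  62  63]]
(203, 213) [ 0.61   -0.0906  0.259 ] 0.0737 0.0916
(183, 213) [ 0.6192 -0.0937  0.259 ] 0.0834 0.0916
(203, 140) [ 0.5987 -0.1256  0.259 ] 0.074 0.0549
(183, 140) [ 0.6074 -0.1285  0.259 ] 0.0831 0.0549
[ 0.60809206 -0.10222142  0.        ]
TCP [ 0.6094 -0.1024  0.3709] R_x [-0.949  0.314  0.01 ] R_y [-0.01  0.   -1.  ] shift tool [0.001  0.0259 0.0001] w 0.0
turn [-0.0031  0.0018  0.0098]
```

Request:
{"method": "jog_arm", "body": {"targets": [[-0.4, [-0.002, 0, 0], [-0.003, 0, 0.01]], [-0.4, [0, 0, 0], [0, 0, 0]], [-0.4, [0, 0.02, 0], [0, 0, 0]], [-0.4, [0, 0, 0], [0, 0, 0]]]}}

```text
t: 4.9
tool_pos: [0.6102, -0.103, 0.3471]
tool_rot: [-1.57, -0.003, 2.822]
ft_force: [0.4, -0.2, -1.2]
gripper_width: 0.0579
```

```bash
python3 - <<'E'
from h import *
plan([0.6109,-.1032,.312],np.radians(161.6))
E
```

```text
TCP [ 0.6102 -0.103   0.3471] R_x [-0.949  0.314  0.003] R_y [-0.003  0.    -1.   ] shift tool [-0.0009  0.0351 -0.0001] w 0.0579
turn [-0.0008  0.0016  0.0032]
```

Request:
{"method": "jog_arm", "body": {"targets": [[-0.4, [-0.001, 0.009, 0], [0, 0, 0]]]}}

```text
t: 5.0
tool_pos: [0.6118, -0.1036, 0.3398]
tool_rot: [-1.57, 0.001, 2.822]
ft_force: [-0.6, 0.3, 0.4]
gripper_width: 0.0597
```

Request:
{"method": "jog_arm", "body": {"targets": [[-0.4, [0, 0.009, 0], [0, 0, 0]]]}}

```text
t: 5.1
tool_pos: [0.6118, -0.1035, 0.33]
tool_rot: [-1.57, 0.0, 2.822]
ft_force: [0.6, -0.8, -0.5]
gripper_width: 0.0599
```

Request:
{"method": "jog_arm", "body": {"targets": [[-0.4, [0, 0.008, 0], [0, 0, 0]]]}}

```text
t: 5.2
tool_pos: [0.6119, -0.1036, 0.3216]
tool_rot: [-1.57, 0.001, 2.822]
ft_force: [0.6, 0.1, -1.0]
gripper_width: 0.0598
```

Request:
{"method": "jog_arm", "body": {"targets": [[-0.4, [0, 0.008, 0], [0, 0, 0]]]}}

```text
t: 5.3
tool_pos: [0.6119, -0.1036, 0.3129]
tool_rot: [-1.57, 0.001, 2.822]
ft_force: [-0.6, 0.1, 0.6]
gripper_width: 0.0601
```

Request:
{"method": "jog_arm", "body": {"targets": [[1, [0, 0, 0], [0, 0, 0]], [1, [0, 0, 0], [0, 0, 0]], [1, [0, 0, 0], [0, 0, 0]], [1, [0, 0, 0], [0, 0, 0]]], "force": 50}}

```text
t: 5.7
tool_pos: [0.6118, -0.1036, 0.3119]
tool_rot: [-1.57, -0.001, 2.822]
ft_force: [0.1, -0.5, -0.3]
gripper_width: 0.0087
```

Request:
{"method": "jog_arm", "body": {"targets": [[1, [0, -0.008, 0], [0, 0, 0]], [1, [0, -0.008, 0], [0, 0, 0]], [1, [0, 0, 0], [0, 0, 0]]]}}

```text
t: 6.0
tool_pos: [0.6118, -0.1035, 0.3295]
tool_rot: [-1.57, -0.0, 2.822]
ft_force: [-0.8, -0.1, -1.1]
gripper_width: 0.0089
```

```bash
python3 - <<'E'
from h import *
plan([0.6119,-.1036,.328],np.radians(161.6))
c,im=snap("wrist","w6"); cs,i2=snap("scene","s6")
cv2.imwrite("pics/c6.png",np.hstack([cv2.resize(im[90:384,130:390],None,fx=1.5,fy=1.5), cv2.resize(i2[130:277,170:310],None,fx=3,fy=3)]))
E
```

```text
TCP [ 0.6118 -0.1035  0.3295] R_x [-0.95   0.314  0.   ] R_y [-0.001 -0.001 -1.   ] shift tool [-0.0001  0.0015  0.    ] w 0.0089
turn [-0.001   0.002   0.0004]
```

View pics/c6.png

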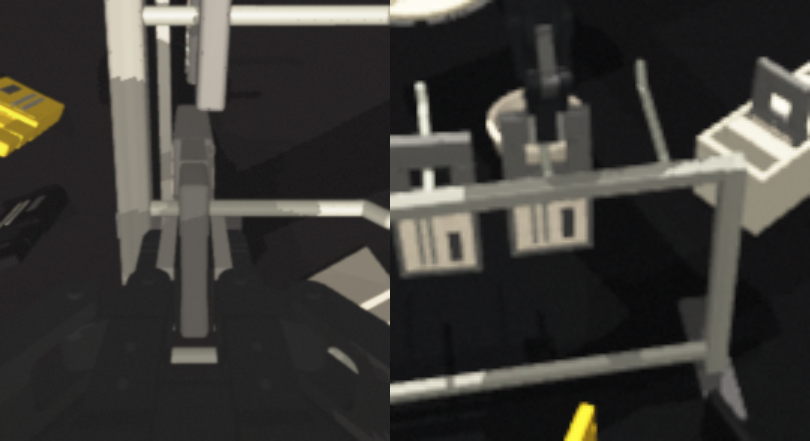

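Request:
{"method": "jog_arm", "body": {"targets": [[1, [0.018, 0, 0], [0, 0, 0]], [1, [0.02, 0, 0], [0, 0, 0]], [1, [0.02, 0, 0], [0, 0, 0]]]}}

```text
t: 6.4
tool_pos: [0.5562, -0.0852, 0.3263]
tool_rot: [-1.569, -0.004, 2.821]
ft_force: [-0.6, -0.2, -1.7]
gripper_width: 0.0089
```

```bash
python3 - <<'E'
from h import *
plan([0.5112+.0252-.03*.949,-.1543+.0759+.03*.3157,.3285],np.radians(161.6))
print(tool()[2]["ft_force"])
E
```

```text
TCP [ 0.5562 -0.0852  0.3263] R_x [-0.949  0.316  0.004] R_y [-0.005 -0.    -1.   ] shift tool [ 0.051  -0.0019 -0.0002] w 0.0089
turn [-0.0018  0.0001  0.0044]
[-0.5838413  -0.24980027 -1.7196543 ]
```

Request:
{"method": "jog_arm", "body": {"targets": [[1, [0, -0.004, 0], [0, 0, 0.004]], [1, [0.015, -0.001, 0], [0, 0, 0]], [1, [0.015, -0.001, 0], [0, 0, 0]]]}}

```text
t: 6.7
tool_pos: [0.5267, -0.0754, 0.3325]
tool_rot: [-1.569, -0.0, 2.821]
ft_force: [-0.3, -0.1, -1.2]
gripper_width: 0.009
```

Request:
{"method": "jog_arm", "body": {"targets": [[1, [0.015, 0, 0], [0, 0, 0]], [1, [0.015, 0, 0], [0, 0, 0]]]}}

```text
t: 6.9
tool_pos: [0.4985, -0.0659, 0.333]
tool_rot: [-1.569, 0.001, 2.821]
ft_force: [1.0, 0.1, -0.7]
gripper_width: 0.0089
```

Request:
{"method": "jog_arm", "body": {"targets": [[1, [0.017, -0.012, -0.03], [0, 0, 0]], [1, [0.017, -0.012, -0.045], [0, 0, 0]], [1, [0.017, -0.012, -0.045], [0, 0, 0]], [1, [0.017, -0.012, -0.045], [0, 0.14, 0]], [1, [0, 0, 0], [0, 0.145, 0]], [1, [0, 0, 0], [0, 0.145, 0]], [1, [0, 0, 0], [0, 0.145, 0]], [1, [0, 0, 0], [0, 0.145, 0]]]}}

```text
t: 7.7
tool_pos: [0.4886, 0.1175, 0.384]
tool_rot: [-1.577, 0.003, 2.082]
ft_force: [0.4, -0.9, -1.3]
gripper_width: 0.0093
```

```bash
python3 - <<'E'
from h import *
plan([0.6,.2,.4],np.radians(101))
E
```

```text
TCP [0.4886 0.1175 0.384 ] R_x [-0.489  0.872 -0.003] R_y [ 0.007  0.001 -1.   ] shift tool [ 0.0174 -0.0151 -0.1377] w 0.0093
turn [ 0.0069  0.3195 -0.0018]
```

Request:
{"method": "jog_arm", "body": {"targets": [[1, [0.004, -0.004, -0.035], [0, 0.0, 0]], [1, [0.004, -0.004, -0.035], [0, 0, 0]], [1, [0.005, -0.004, -0.035], [0, 0, 0]], [1, [0.004, -0.003, -0.033], [0, 0.12, 0]], [1, [0, 0, 0], [0, 0.12, 0]], [1, [0, 0, 0], [0, 0.08, 0]], [1, [0, 0, 0], [0, 0, 0]]]}}

```text
t: 8.4
tool_pos: [0.6086, 0.2037, 0.399]
tool_rot: [-1.579, 0.001, 1.747]
ft_force: [-0.5, 0.0, -1.2]
gripper_width: 0.0087
```

```bash
python3 - <<'E'
from h import *
plan([0.6,.2,.4],np.radians(101))
c,im=snap("wrist","w7"); import pickle; pickle.dump(c,open("w7.pkl","wb"))
cv2.imwrite("pics/w7b.png",cv2.resize(im,(768,576),interpolation=cv2.INTER_CUBIC))
E
```

```text
TCP [0.6086 0.2037 0.399 ] R_x [-0.175  0.985 -0.001] R_y [ 0.008  0.    -1.   ] shift tool [-0.0021 -0.0011  0.0091] w 0.0087
turn [ 0.0083 -0.0158 -0.0014]
```

View pics/w7b.png

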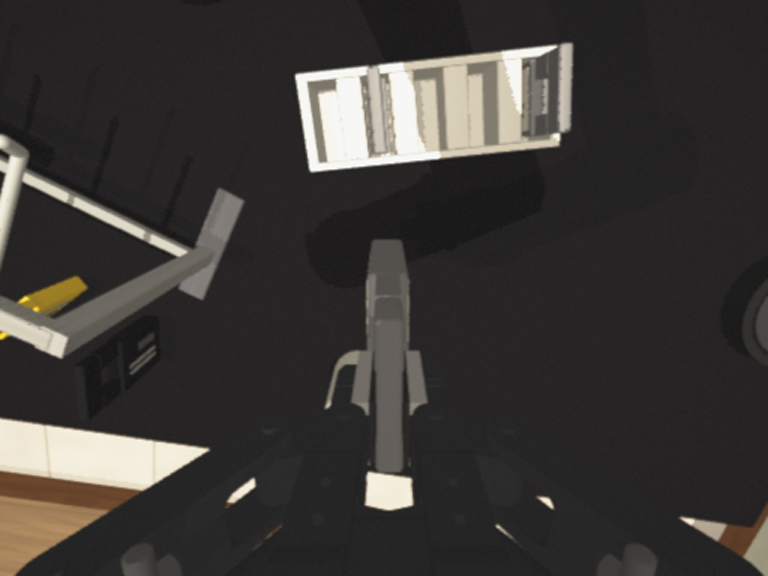

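```bash
cat > cad.py <<'E'
from h import *
def caddy(c,im,z=.07,vmin=110,show=True):
    hsv=cv2.cvtColor(im,cv2.COLOR_BGR2HSV); m=((hsv[...,2]>vmin)&(hsv[...,1]<70)).astype(np.uint8)
    m=cv2.morphologyEx(m,cv2.MORPH_CLOSE,np.ones((15,15)))
    cs,_=cv2.findContours(m,cv2.RETR_EXTERNAL,cv2.CHAIN_APPROX_NONE)
    best=None
    for k in cs:
        P=np.array([onz(c,u,z)[:2] for u in k[:,0]]) 
        if len(k)<80: continue
        (cx,cy),(a,b),ang=cv2.minAreaRect((P*1000).astype(np.float32))
        if show: print("rect",np.round([cx,cy,a,b,ang],1))
        L=max(a,b)
        if best is None or abs(L-221)+abs(min(a,b)-80)<best[0]:
            th=ang if a>b else ang+90; best=(abs(L-221)+abs(min(a,b)-80),cx/1e3,cy/1e3,th%180,L,min(a,b))
    return best
E
python3 - <<'E'
from cad import *
import pickle
c=pickle.load(open("w7.pkl","rb")); print(c[1]); im=cv2.imread("pics/w7.png")
print(caddy(c,im[:160]))
for u in ((297,74),(313,171),(560,146),(340,80),(355,160),(443,67),(441,154),(496,60),(496,146)): print(u,onz(c,(u[0]/1.5,u[1]/1.5),.07).round(4))
for n in ("side","scene"):
    i=vision.get_image(n)[:,:,::-1].copy(); cv2.imwrite(f"pics/{n}7.png",i); print(n,caddy(cam(n),i,show=False))
E
```

```text
[0.5307666  0.19034345 0.46788603]
rect [620.2  45.1  26.4  52.2  74.8]
rect [615.8 -92.7  93.2 158.2  10.1]
rect [491.3 224.3  81.6 235.6  15.7]
(16.26318359375, 0.4912871398925781, 0.22432070922851563, 105.74576473236084, 235.61744689941406, 81.64573669433594)
(297, 74) [0.4842 0.1028 0.07  ]
(313, 171) [0.561  0.1257 0.07  ]
(560, 146) [0.5008 0.3408 0.07  ]
(340, 80) [0.4824 0.1395 0.07  ]
(355, 160) [0.5448 0.1619 0.07  ]
(443, 67) [0.4572 0.2241 0.07  ]
(441, 154) [0.5261 0.2374 0.07  ]
(496, 60) [0.4442 0.2669 0.07  ]
(496, 146) [0.5108 0.2844 0.07  ]
side (67.79126739501953, 0.4860457153320312, 0.2285799560546875, 105.976149559021, 257.82958984375, 110.96167755126953)
scene (58.144012451171875, 0.19442584228515625, -0.5218712158203125, 11.206095695495605, 210.19017028808594, 127.33418273925781)
```

```bash
cat >> cad.py <<'E'
def inhand(c,ends,t,R,dz=-.053):
    for u in ends:
        d=R.T@(onz(c,u,t[2]+dz)-t); print("strip end in tool",d.round(4))
E
python3 - <<'E'
from cad import *
import pickle
c=pickle.load(open("w7.pkl","rb")); t,R,s=tool()
inhand(c,[(388/1.5,318/1.5),(388/1.5,472/1.5)],t,R)
im=cv2.imread("pics/w7.png"); print(im[200:330:2,258].mean(1).astype(int))
plan([.5174,.1329,.399],np.radians(105.7))
E
```

```text
strip end in tool [0.0008 0.0527 0.029 ]
strip end in tool [ 0.0007  0.0533 -0.03  ]
[ 79  80  79  80  79  81  82  93  95  96  98  96  97  96  96  96  97  96
  97  97  96  96  97  97  96  97  97  96  96  96  96  96  96  97  97  96
  96  95  96  95  96  96  96  96  96  95  95  95  95  96  95  95  95  95
  95  95  95  83 148 233 233 233 233 233 232]
TCP [0.6078 0.2032 0.3996] R_x [-0.177  0.984 -0.001] R_y [ 0.009  0.    -1.   ] shift tool [-0.0532 -0.0002  0.1014] w 0.0088
turn [ 0.0087 -0.0964 -0.0016]
```

Request:
{"method": "jog_arm", "body": {"targets": [[1, [-0.018, 0, 0.034], [0, 0, 0]], [1, [-0.018, 0, 0.034], [0, 0, 0]], [1, [-0.017, 0, 0.033], [0, 0, 0]], [1, [0, 0, 0], [0.009, -0.096, 0]], [1, [0, 0, 0], [0, 0, 0]]]}}

```text
t: 9.05
tool_pos: [0.5136, 0.1295, 0.3983]
tool_rot: [-1.57, 0.002, 1.853]
ft_force: [0.2, 0.8, -1.7]
gripper_width: 0.0091
```

```bash
python3 - <<'E'
from cad import *
plan([.5174,.1329,.28],np.radians(105.7))
print(caddy(cam("side"),vision.get_image("side")[:,:,::-1].copy(),show=False))
E
```

```text
TCP [0.5136 0.1295 0.3983] R_x [-0.278  0.96  -0.002] R_y [ 0.    -0.002 -1.   ] shift tool [ 0.0024  0.1183 -0.0046] w 0.0091
turn [-0.0005  0.0082 -0.0019]
(67.18975830078125, 0.48557534790039064, 0.22897634887695312, 105.75026416778564, 256.9383239746094, 111.25143432617188)
```

Request:
{"method": "jog_arm", "body": {"targets": [[1, [0.0025, 0, -0.0045], [0, 0.008, -0.002]], [1, [0, 0.04, 0], [0, 0, 0]], [1, [0, 0.04, 0], [0, 0, 0]], [1, [0, 0.04, 0], [0, 0, 0]], [1, [0, 0, 0], [0, 0, 0]]]}}

```text
t: 9.6
tool_pos: [0.5221, 0.1364, 0.2776]
tool_rot: [-1.58, -0.002, 1.837]
ft_force: [0.2, -0.9, -1.8]
gripper_width: 0.0085
```

```bash
python3 - <<'E'
from cad import *
plan([.5174,.1329,.263],np.radians(105.7))
c,im=snap("wrist","w8"); cs,i2=snap("scene","s8"); import pickle; pickle.dump(c,open("w8.pkl","wb"))
cv2.imwrite("pics/c8.png",np.hstack([cv2.resize(im[40:340,130:430],(450,450)), cv2.resize(i2[105:215,255:365],(450,450))[:, :350]]))
E
```

```text
TCP [0.5221 0.1364 0.2776] R_x [-0.263  0.965  0.002] R_y [ 0.008  0.004 -1.   ] shift tool [-0.0022  0.0145  0.0056] w 0.0085
turn [ 0.0089 -0.0076  0.0019]
```

View pics/c8.png

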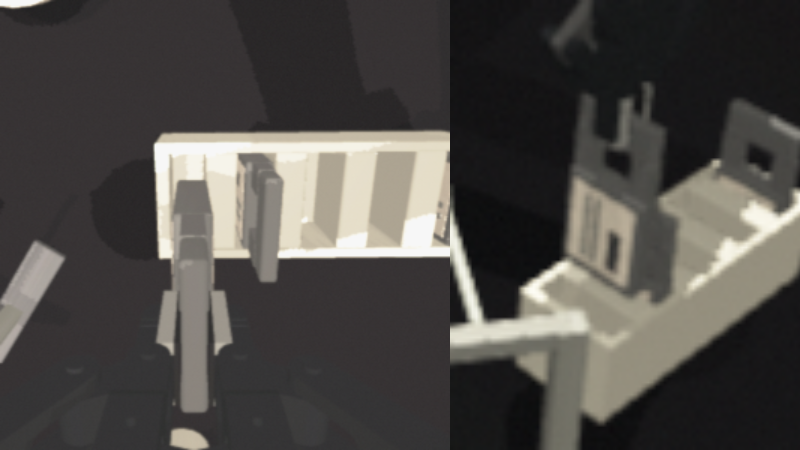

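```bash
python3 - <<'E'
from cad import *
import pickle
c=pickle.load(open("w8.pkl","rb")); a=np.array([-.2706,.9627]); n=np.array([.9627,.2706]); C=np.array([.4925,.2215])
for nm,u in dict(farL=(154,143),nearL=(160,258),near2=(449,247),far2=(449,139),p1=(203,155),p2=(238,157),p2n=(236,250),p3=(305,152),p4=(318,152),q3=(340,152),q3n=(345,246),q4=(375,152)).items():
    p=onz(c,(130+u[0]/1.5,40+u[1]/1.5),.07)[:2]; print(nm,p.round(4),"own",((p-C)@a).round(4),((p-C)@n).round(4))
t,R,s=tool(); b=t+R[:,1]*.179; print("case bottom",b.round(4),(b[:2]-C)@a,(b[:2]-C)@n)
E
```

```text
farL [0.4842 0.1006] own -0.1141 -0.0407
nearL [0.5613 0.1236] own -0.1129 0.0397
near2 [0.4999 0.318 ] own 0.0909 0.0332
far2 [0.4315 0.2844] own 0.077 -0.0417
p1 [0.4833 0.1334] own -0.0823 -0.0327
p2 [0.4785 0.1559] own -0.0594 -0.0312
p2n [0.5414 0.1738] own -0.0591 0.0341
p3 [0.4639 0.1972] own -0.0157 -0.0341
p4 [0.4617 0.2054] own -0.0072 -0.034
q3 [0.4579 0.2193] own 0.0072 -0.0339
q3n [0.5184 0.2469] own 0.0175 0.0318
q4 [0.4519 0.2414] own 0.0301 -0.0337
case bottom [0.5288 0.1389 0.1048] -0.08930107572278806 0.012582931150198092
```

Request:
{"method": "jog_arm", "body": {"targets": [[1, [-0.0035, 0, 0.005], [0.009, -0.008, 0.002]], [1, [0, 0.008, 0], [0, 0, 0]], [1, [0, 0, 0], [0, 0, 0]]]}}

```text
t: 10.0
tool_pos: [0.5243, 0.1341, 0.2815]
tool_rot: [-1.594, -0.002, 1.848]
ft_force: [0.2, -0.7, -0.9]
gripper_width: 0.0085
```

```bash
python3 - <<'E'
from cad import *
plan([.5178,.1315,.255],np.radians(105.7))
E
```

```text
TCP [0.5243 0.1341 0.2815] R_x [-0.274  0.962  0.002] R_y [ 0.022  0.008 -1.   ] shift tool [-0.0008  0.0263  0.0075] w 0.0085
turn [0.0236 0.0036 0.0016]
```

```bash
python3 - <<'E'
from h import *
for i in range(3):
    t,R,s=tool(); print({k:np.round(s[k],3).tolist() for k in ("t","q","joint_vel","effort","tool_pos","tool_rot","ft_force","torque")})
    vision.get_image("side")
E
```

```text
{'t': 10.0, 'q': [0.552, 0.252, -0.248, 0.006, -1.048, -1.848], 'joint_vel': [-0.003, -0.031, 0.046, 0.017, -0.014, 0.0], 'effort': [0.034, -32.14, 18.613, 4.209, 0.159, 0.002], 'tool_pos': [0.524, 0.134, 0.281], 'tool_rot': [-1.594, -0.002, 1.848], 'ft_force': [0.24, -0.731, -0.909], 'torque': [-0.039, 0.054, -0.003]}
{'t': 10.05, 'q': [0.552, 0.251, -0.246, 0.006, -1.048, -1.848], 'joint_vel': [-0.0, -0.004, 0.006, 0.006, 0.003, 0.0], 'effort': [-0.007, -30.643, 17.463, 3.856, 0.017, 0.0], 'tool_pos': [0.525, 0.134, 0.282], 'tool_rot': [-1.596, -0.001, 1.849], 'ft_force': [0.329, -0.317, -0.023], 'torque': [0.007, -0.036, -0.026]}
{'t': 10.1, 'q': [0.552, 0.251, -0.247, 0.006, -1.048, -1.848], 'joint_vel': [0.0, 0.005, -0.007, -0.004, 0.001, 0.001], 'effort': [-0.015, -31.648, 18.103, 4.074, 0.043, 0.0], 'tool_pos': [0.525, 0.134, 0.282], 'tool_rot': [-1.596, -0.001, 1.849], 'ft_force': [-0.093, 0.775, -1.52], 'torque': [0.018, 0.008, 0.014]}
```

Request:
{"method": "jog_arm", "body": {"targets": [[1, [0, 0, 0], [0.024, 0.003, 0.002]]]}}

```text
t: 10.25
tool_pos: [0.5241, 0.134, 0.2825]
tool_rot: [-1.571, 0.001, 1.846]
ft_force: [-0.3, 0.0, -0.9]
gripper_width: 0.0087
```

Request:
{"method": "jog_arm", "body": {"targets": [[1, [0, 0.006, 0], [0, 0, 0]]]}}

```text
t: 10.35
tool_pos: [0.525, 0.1344, 0.2774]
tool_rot: [-1.573, 0.0, 1.846]
ft_force: [0.8, -0.2, -0.9]
gripper_width: 0.0087
```

```bash
python3 - <<'E'
from cad import *
plan([.5178,.1315,.255],np.radians(105.7))
E
```

```text
TCP [0.525  0.1344 0.2774] R_x [-0.271  0.962 -0.   ] R_y [ 0.002  0.    -1.   ] shift tool [-0.0008  0.0224  0.0078] w 0.0087
turn [ 0.0021  0.0009 -0.0002]
```

Request:
{"method": "jog_arm", "body": {"targets": [[1, [-0.001, 0, 0.007], [0, 0, 0]]]}}

```text
t: 10.45
tool_pos: [0.5184, 0.1316, 0.2762]
tool_rot: [-1.571, 0.0, 1.845]
ft_force: [-0.5, -0.4, -1.9]
gripper_width: 0.0089
```

Request:
{"method": "jog_arm", "body": {"targets": [[1, [0, 0.009, 0], [0, 0, 0]]]}}

```text
t: 10.55
tool_pos: [0.5183, 0.1314, 0.2679]
tool_rot: [-1.573, 0.0, 1.846]
ft_force: [0.6, 0.3, -1.1]
gripper_width: 0.0087
```

Request:
{"method": "jog_arm", "body": {"targets": [[1, [0, 0.009, 0], [0, 0, 0]]]}}

```text
t: 10.65
tool_pos: [0.5179, 0.1313, 0.2581]
tool_rot: [-1.573, -0.0, 1.845]
ft_force: [-0.2, -0.4, -1.4]
gripper_width: 0.0084
```

```bash
python3 - <<'E'
from cad import *
plan([.5178,.1315,.255],np.radians(105.7))
E
```

```text
TCP [0.5179 0.1313 0.2581] R_x [-0.271  0.963  0.   ] R_y [ 0.002  0.001 -1.   ] shift tool [0.0002 0.0031 0.0001] w 0.0084
turn [0.002  0.0007 0.0001]
```

Request:
{"method": "jog_arm", "body": {"targets": [[1, [0, 0.007, 0], [0.002, 0, 0]]]}}

```text
t: 10.75
tool_pos: [0.5176, 0.1311, 0.2499]
tool_rot: [-1.57, 0.0, 1.845]
ft_force: [0.1, -0.2, -0.8]
gripper_width: 0.0089
```

Request:
{"method": "jog_arm", "body": {"targets": [[1, [0, 0.007, 0], [0, 0, 0]]]}}

```text
t: 10.85
tool_pos: [0.5174, 0.131, 0.2419]
tool_rot: [-1.569, 0.0, 1.845]
ft_force: [-0.6, -0.4, -1.5]
gripper_width: 0.0087
```

Request:
{"method": "jog_arm", "body": {"targets": [[1, [0, 0.007, 0], [0, 0, 0]]]}}

```text
t: 10.95
tool_pos: [0.5173, 0.131, 0.234]
tool_rot: [-1.568, 0.0, 1.845]
ft_force: [-0.7, 0.0, -1.3]
gripper_width: 0.0093
```

Request:
{"method": "jog_arm", "body": {"targets": [[1, [0, 0.01, 0], [0, 0, 0]], [1, [0, 0.01, 0], [0, 0, 0]]]}}

```text
t: 11.15
tool_pos: [0.5175, 0.1311, 0.2125]
tool_rot: [-1.569, 0.0, 1.846]
ft_force: [0.3, 0.4, -1.1]
gripper_width: 0.0086
```

Request:
{"method": "jog_arm", "body": {"targets": [[1, [0, 0.01, 0], [0, 0, 0]], [1, [0, 0.008, 0], [0, 0, 0]]]}}

```text
t: 11.35
tool_pos: [0.5173, 0.131, 0.1923]
tool_rot: [-1.568, 0.001, 1.845]
ft_force: [-0.7, 0.6, -0.5]
gripper_width: 0.0091
```

```bash
python3 - <<'E'
from cad import *
plan([.5178,.1315,.185],np.radians(105.7))
E
```

```text
TCP [0.5173 0.131  0.1923] R_x [-0.271  0.963 -0.001] R_y [-0.003 -0.001 -1.   ] shift tool [ 0.0004  0.0073 -0.0007] w 0.0091
turn [-0.003   0.0006 -0.0006]
```

Request:
{"method": "jog_arm", "body": {"targets": [[1, [0, 0.005, 0], [0, 0, 0]]]}}

```text
t: 11.45
tool_pos: [0.517, 0.1308, 0.1861]
tool_rot: [-1.567, 0.001, 1.845]
ft_force: [-0.1, -0.0, -1.0]
gripper_width: 0.0092
```

Request:
{"method": "jog_arm", "body": {"targets": [[1, [0, 0.003, 0], [0, 0, 0]]]}}

```text
t: 11.55
tool_pos: [0.5177, 0.1308, 0.1851]
tool_rot: [-1.567, 0.003, 1.847]
ft_force: [-8.7, -0.6, 29.7]
gripper_width: 0.0085
```

Request:
{"method": "jog_arm", "body": {"targets": [[1, [0, 0.003, 0], [0, 0, 0]]]}}

```text
t: 11.65
tool_pos: [0.5182, 0.1307, 0.1851]
tool_rot: [-1.568, 0.004, 1.849]
ft_force: [-7.8, -1.2, 21.9]
gripper_width: 0.0092
```

Request:
{"method": "jog_arm", "body": {"targets": [[0.3, [0, 0, 0], [0, 0, 0]], [0.3, [0, 0, 0], [0, 0, 0]], [0.3, [0, 0, 0], [0, 0, 0]]]}}

```text
t: 11.95
tool_pos: [0.5192, 0.1313, 0.1871]
tool_rot: [-1.573, 0.004, 1.85]
ft_force: [0.8, 0.5, 0.7]
gripper_width: 0.03
```

Request:
{"method": "jog_arm", "body": {"targets": [[0.3, [0, -0.01, 0], [0, 0, 0]], [0.3, [0, -0.015, 0], [0, 0, 0]], [0.3, [0, -0.03, 0], [0, 0, 0]], [0.3, [0, -0.04, 0], [0, 0, 0]], [0.3, [0, -0.04, 0], [0, 0, 0]], [0.3, [0, -0.04, 0], [0, 0, 0]], [0.3, [0, -0.03, 0], [0, 0, 0]], [0.3, [0, 0, 0], [0, 0, 0]]]}}

```text
t: 12.75
tool_pos: [0.5188, 0.1312, 0.4027]
tool_rot: [-1.572, 0.006, 1.849]
ft_force: [0.1, 0.6, 1.5]
gripper_width: 0.0301
```

```bash
python3 - <<'E'
from cad import *
plan([.5807,-.1763,.39],np.radians(161.6))
c,im=snap("wrist","w9"); import pickle; pickle.dump(c,open("w9.pkl","wb"))
cs,i2=snap("scene","s9"); cd,i3=snap("side","d9")
print(caddy(cd,i3,show=False))
cv2.imwrite("pics/c9.png",np.hstack([cv2.resize(im[40:340,100:400],(450,450)), cv2.resize(i2[105:215,255:365],(450,450))[:, :350]]))
E
```

```text
TCP [0.5188 0.1312 0.4027] R_x [-0.275  0.961 -0.006] R_y [ 0.002 -0.005 -1.   ] shift tool [-0.3126  0.0145  0.0251] w 0.0301
turn [-0.0021 -0.971  -0.0058]
(67.11749267578125, 0.4856294860839844, 0.2289983825683594, 105.78846263885498, 256.9149475097656, 111.20254516601562)
```

View pics/c9.png

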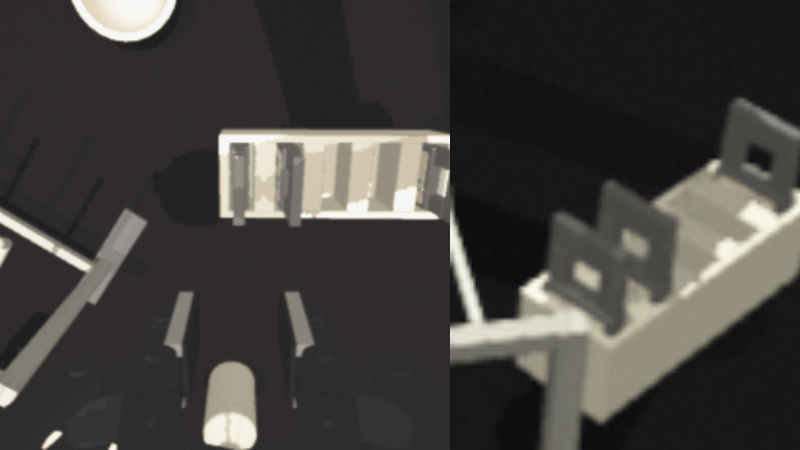

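Request:
{"method": "jog_arm", "body": {"targets": [[-0.4, [-0.03, 0, 0.002], [0, 0, 0]], [-0.4, [-0.045, 0, 0.004], [0, 0, 0]], [-0.4, [-0.045, 0, 0.004], [0, 0, 0]], [-0.4, [-0.045, 0, 0.004], [0, 0, 0]], [-0.4, [-0.045, 0, 0.004], [0, 0, 0]], [-0.4, [-0.045, 0, 0.004], [0, 0, 0]], [-0.4, [-0.04, 0, 0.004], [0, 0, 0]], [-0.4, [-0.01, 0, 0], [0, -0.1, 0]]]}}

```text
t: 13.7
tool_pos: [0.5752, -0.1782, 0.3822]
tool_rot: [-1.53, -0.005, 1.958]
ft_force: [-0.5, -0.2, -0.5]
gripper_width: 0.0595
```

Request:
{"method": "jog_arm", "body": {"targets": [[-0.4, [0, 0, 0], [0, -0.14, 0]], [-0.4, [0, 0, 0], [0, -0.14, 0]], [-0.4, [0, 0, 0], [0, -0.14, 0]], [-0.4, [0, 0, 0], [0, -0.14, 0]], [-0.4, [0, 0, 0], [0, -0.14, 0]], [-0.4, [0, 0, 0], [0, -0.14, 0]], [-0.4, [0, 0, 0], [0, 0, 0]], [-0.4, [0, 0, 0], [0, 0, 0]]]}}

```text
t: 14.5
tool_pos: [0.5716, -0.1817, 0.3629]
tool_rot: [-1.541, -0.07, 2.822]
ft_force: [0.5, 0.6, -0.7]
gripper_width: 0.0597
```

```bash
python3 - <<'E'
from cad import *
plan([.5807,-.1763,.35],np.radians(161.6))
E
```

```text
TCP [ 0.5716 -0.1817  0.3629] R_x [-0.947  0.313  0.07 ] R_y [-0.076 -0.006 -0.997] shift tool [-0.0078  0.0121 -0.0083] w 0.0597
turn [-0.0295  0.0025  0.0699]
```

Request:
{"method": "jog_arm", "body": {"targets": [[-0.4, [-0.007, 0, -0.008], [-0.03, 0.002, 0.07]], [-0.4, [0, 0, 0], [0, 0, 0]]]}}

```text
t: 14.7
tool_pos: [0.5807, -0.1761, 0.36]
tool_rot: [-1.571, -0.002, 2.816]
ft_force: [-0.8, -0.5, 0.1]
gripper_width: 0.0598
```

```bash
cat >> cad.py <<'E'
th=np.radians(71.6); X=np.array([np.sin(th),-np.cos(th),0]);Y=np.array([np.cos(th),np.sin(th),0]);O=np.array([.5112,-.1543,0])
def prof(c,im,y0,ys=(-.02,-.01,0),z=.259):
    g=cv2.cvtColor(im,cv2.COLOR_BGR2GRAY)
    xs=np.arange(.05,.106,.002)
    for y in ys:
        u=np.array([proj(c,O+x*X+(y0+y)*Y+[0,0,z]) for x in xs]).astype(np.float32)
        print(y,cv2.remap(g,u[None,:,0],u[None,:,1],1)[0])
    print((xs*1000).astype(int))
E
python3 - <<'E'
from cad import *
plan(O+.073*X+[0,0,.35],np.radians(161.6))
c,im=snap("wrist","w10"); prof(c,im,0,(-.026,-.02,-.015,0,.015,.025,.03,.035))
E
```

```text
TCP [ 0.5807 -0.1761  0.36  ] R_x [-0.947  0.32   0.002] R_y [-0.002  0.001 -1.   ] shift tool [-0.0002  0.01    0.0012] w 0.0598
turn [ 0.0003 -0.0047  0.0022]
-0.026 [ 36  35  35  35  36  36  36  36  96 102 118 119 118 114 119 106  27  40
 128 132  52  30  39 110 151 157 155 152]
-0.02 [ 36  31  30  31  31  32  31  29  68 100 119 120 120 115 113 116  26  41
 127 128  49  29  36 112 152 157 156 152]
-0.015 [ 33  34  31  30  31  32  34  31  65  97 117 120 120 115  98 103  33  41
 127 127  50  32  43 111 152 157 157 153]
0 [ 24  28  24  25  27  25  27  26  28  86  97  99 100  99  92  89  29  45
 152 153  56  31  43 105 128 132 132 127]
0.015 [ 36  34  26  27  27  27  29  27  31  33  93  99  99 100  90  27  27  48
 152 152  52  30  45 107 128 130 132 127]
0.025 [ 36  35  36  31  27  29  27  29  29  31  83  98  99  99  95  34  28  50
 149 200  66  30  45 114 147 156 158 151]
0.03 [ 36  35  36  46  63  62  61  59  61  61  72  87  86  83  76  57  59  74
 155 219  80  61  69 118 152 155 157 152]
0.035 [ 35  36  37  82 115 120 120 124 119 117 118 112 115 112 112 116 117 111
 218 220 106  89  91 120 152 155 156 151]
[ 50  52  54  56  58  60  62  64  66  68  70  72  74  76  78  80  82  84
  86  88  90  92  94  96  98 100 102 104]
```

Request:
{"method": "jog_arm", "body": {"targets": [[-0.4, [-0.001, 0.01, 0.001], [0, -0.005, 0.002]]]}}

```text
t: 14.85
tool_pos: [0.5815, -0.1777, 0.3507]
tool_rot: [-1.57, -0.0, 2.821]
ft_force: [-0.0, 0.6, -0.1]
gripper_width: 0.0598
```

Request:
{"method": "jog_arm", "body": {"targets": [[-0.4, [0, 0.01, 0], [0, 0, 0]]]}}

```text
t: 14.95
tool_pos: [0.5813, -0.1779, 0.3395]
tool_rot: [-1.57, -0.002, 2.82]
ft_force: [0.3, 0.3, 0.1]
gripper_width: 0.0596
```

Request:
{"method": "jog_arm", "body": {"targets": [[-0.4, [0, 0.01, 0], [0, 0, 0]]]}}

```text
t: 15.05
tool_pos: [0.5811, -0.178, 0.3283]
tool_rot: [-1.57, -0.003, 2.819]
ft_force: [0.4, -0.9, -0.4]
gripper_width: 0.0597
```

Request:
{"method": "jog_arm", "body": {"targets": [[-0.4, [0, 0.01, 0], [0, 0, 0]]]}}

```text
t: 15.15
tool_pos: [0.5809, -0.1781, 0.3168]
tool_rot: [-1.569, -0.004, 2.819]
ft_force: [-0.5, 0.5, -0.5]
gripper_width: 0.0596
```

```bash
python3 - <<'E'
from cad import *
plan(O+.074*X+[0,0,.312],np.radians(161.6))
E
```

```text
TCP [ 0.5809 -0.1781  0.3168] R_x [-0.948  0.317  0.004] R_y [-0.004 -0.    -1.   ] shift tool [-0.0004  0.0048 -0.0006] w 0.0596
turn [-0.0016 -0.0014  0.0041]
```

Request:
{"method": "jog_arm", "body": {"targets": [[-0.4, [0, 0.004, 0], [0, 0, 0.004]]]}}

```text
t: 15.25
tool_pos: [0.5803, -0.178, 0.3107]
tool_rot: [-1.569, -0.003, 2.819]
ft_force: [-0.0, 0.1, -0.6]
gripper_width: 0.0596
```

Request:
{"method": "jog_arm", "body": {"targets": [[1, [0, 0, 0], [0, 0, 0]], [1, [0, 0, 0], [0, 0, 0]], [1, [0, 0, 0], [0, 0, 0]], [1, [0, 0, 0], [0, 0, 0]]], "force": 50}}

```text
t: 15.65
tool_pos: [0.5804, -0.1781, 0.3101]
tool_rot: [-1.568, -0.004, 2.819]
ft_force: [0.3, 1.2, -0.8]
gripper_width: 0.0086
```

Request:
{"method": "jog_arm", "body": {"targets": [[1, [0, -0.008, 0], [0, 0, 0]], [1, [0, -0.009, 0], [0, 0, 0]]]}}

```text
t: 15.85
tool_pos: [0.5799, -0.1779, 0.3269]
tool_rot: [-1.568, -0.007, 2.818]
ft_force: [-0.3, -0.8, -1.3]
gripper_width: 0.0085
```

```bash
python3 - <<'E'
from cad import *
plan(O-.035*X+[0,0,.329],np.radians(161.6))
c,im=snap("wrist","w11"); prof(c,im,0,(0,.02,.025,.03,.035),z=.276)
E
```

```text
TCP [ 0.5799 -0.1779  0.3269] R_x [-0.948  0.318  0.007] R_y [-0.007 -0.001 -1.   ] shift tool [ 0.1077 -0.0014 -0.0005] w 0.0085
turn [-0.003  -0.002   0.0065]
0 [ 38  38  41  42  40  42  58 143 102  50 106 106 107 104  43 128 131  48
  42  42  42  48 132 138 139 134 131  42]
0.02 [ 41  43  41  41  41  40  38  41  48  68 105 105 105 104  54  43  40  41
  41  42  41  41  40  41  41  41  41  48]
0.025 [ 41  41  42  42  41  43  39  43  42  67 104 104 105 104  56  42  43  39
  42  41  42  42  42  41  41  42  41  43]
0.03 [46 45 41 40 41 42 39 43 39 41 53 54 54 53 41 40 43 36 42 41 41 42 46 47
 41 42 41 41]
0.035 [ 41  41  42  40  41  41  39  45 135 135 134 134 135 135 135 133  39  39
  42  41  40  40  42  41  42  41  42  41]
[ 50  52  54  56  58  60  62  64  66  68  70  72  74  76  78  80  82  84
  86  88  90  92  94  96  98 100 102 104]
```

Request:
{"method": "jog_arm", "body": {"targets": [[1, [0.018, 0, 0], [0, 0, 0.006]], [1, [0.018, -0.001, 0], [0, 0, 0]]]}}

```text
t: 16.1
tool_pos: [0.5477, -0.1669, 0.3309]
tool_rot: [-1.569, 0.006, 2.818]
ft_force: [0.1, -0.8, -0.9]
gripper_width: 0.0087
```

Request:
{"method": "jog_arm", "body": {"targets": [[1, [0.018, -0.001, 0], [0, 0, 0]], [1, [0.018, 0, 0], [0, 0, 0]]]}}

```text
t: 16.3
tool_pos: [0.5136, -0.155, 0.331]
tool_rot: [-1.571, 0.01, 2.817]
ft_force: [-0.0, -0.6, -2.2]
gripper_width: 0.0089
```

```bash
python3 - <<'E'
from cad import *
plan(O-.035*X+[0,0,.328],np.radians(161.6))
E
```

```text
TCP [ 0.5136 -0.155   0.331 ] R_x [-0.948  0.319 -0.01 ] R_y [ 0.009 -0.003 -1.   ] shift tool [0.0375 0.0026 0.0003] w 0.0089
turn [-0.     -0.0031 -0.0098]
```

Request:
{"method": "jog_arm", "body": {"targets": [[1, [0.015, 0.001, 0], [0, 0, -0.008]], [1, [0.018, 0, 0], [0, 0, 0]], [1, [0.018, 0, 0], [0, 0, 0]]]}}

```text
t: 16.6
tool_pos: [0.4635, -0.1381, 0.3312]
tool_rot: [-1.572, 0.004, 2.817]
ft_force: [-0.8, -0.0, -1.5]
gripper_width: 0.0087
```

```bash
python3 - <<'E'
from cad import *
plan([.47,-.10,.34],np.radians(161.6)); print(tool()[2]["ft_force"])
t=tool()[0]; print((t-O)@X)
print(caddy(cam("side"),vision.get_image("side")[:,:,::-1].copy(),show=False))
E
```

```text
TCP [ 0.4635 -0.1381  0.3312] R_x [-0.948  0.319 -0.004] R_y [ 0.004 -0.    -1.   ] shift tool [ 0.006  -0.0087 -0.0382] w 0.0087
turn [ 0.001  -0.0033 -0.0041]
[-0.82081661 -0.01846166 -1.45875511]
-0.05032327712505384
(126.56318664550781, 0.360140869140625, -0.25359573364257815, 118.25008964538574, 121.59211730957031, 52.844696044921875)
```

Request:
{"method": "jog_arm", "body": {"targets": [[1, [0.002, -0.015, -0.025], [0, 0, 0]], [1, [0, -0.015, -0.045], [0, 0, 0]], [1, [0, -0.015, -0.045], [0, 0, 0]], [1, [0, -0.015, -0.045], [0, 0, 0]], [1, [0, -0.005, -0.045], [0, 0, 0]], [1, [0, 0, -0.045], [0, 0, 0]], [1, [0, 0, -0.04], [0, 0, 0]], [1, [0, 0, 0], [0, 0, 0]]]}}

```text
t: 17.45
tool_pos: [0.5539, 0.1479, 0.4066]
tool_rot: [-1.581, 0.012, 2.813]
ft_force: [-1.1, 0.1, -1.3]
gripper_width: 0.0089
```

Request:
{"method": "jog_arm", "body": {"targets": [[1, [0, 0, 0], [0, 0.14, 0]], [1, [0, 0, 0], [0, 0.14, 0]], [1, [0, 0, 0], [0, 0.14, 0]], [1, [0, 0, 0], [0, 0.14, 0]], [1, [0, 0, 0], [0, 0.14, 0]], [1, [0, 0, 0], [0, 0.14, 0]], [1, [0, 0, 0], [0, 0.13, 0]], [1, [0, 0, 0], [0, 0, 0]]]}}

```text
t: 18.25
tool_pos: [0.5542, 0.1473, 0.41]
tool_rot: [-1.589, -0.003, 1.806]
ft_force: [0.3, 1.1, -1.1]
gripper_width: 0.0087
```

```bash
python3 - <<'E'
from cad import *
plan([.6,.2,.40],np.radians(105.7)); print(tool()[2]["ft_force"])
E
```

```text
TCP [0.5542 0.1473 0.41  ] R_x [-0.233  0.973  0.003] R_y [ 0.017  0.008 -1.   ] shift tool [ 0.0406  0.0112 -0.0566] w 0.0087
turn [ 0.0188 -0.0393  0.0029]
[ 0.31860801  1.09447293 -1.0652904 ]
```

Request:
{"method": "jog_arm", "body": {"targets": [[1, [0.02, 0.005, -0.028], [0, 0, 0]], [1, [0.02, 0.005, -0.028], [0, 0, 0]], [1, [0, 0, 0], [0, 0, 0]], [1, [0, 0, 0], [0.02, -0.04, 0.003]], [1, [0, 0, 0], [0, 0, 0]]]}}

```text
t: 18.75
tool_pos: [0.6004, 0.1985, 0.403]
tool_rot: [-1.571, 0.0, 1.858]
ft_force: [-0.4, 0.2, -2.2]
gripper_width: 0.0088
```

```bash
python3 - <<'E'
from cad import *
import pickle
plan([.4929,.2201,.30],np.radians(105.7))
c,im=snap("wrist","w12"); pickle.dump(c,open("w12.pkl","wb"))
print(caddy(c,im[:165],show=False)); cd,i3=snap("side","d12"); print("side",caddy(cd,i3,show=False))
g=cv2.resize(im[:330,80:512],None,fx=1.8,fy=1.8,interpolation=cv2.INTER_CUBIC); cv2.imwrite("pics/w12b.png",g)
E
```

```text
TCP [0.6004 0.1985 0.403 ] R_x [-0.284  0.959 -0.   ] R_y [ 0. -0. -1.] shift tool [0.0512 0.103  0.097 ] w 0.0088
turn [ 0.0001  0.0136 -0.0001]
(18.075416564941406, 0.49070053100585936, 0.22476593017578125, 105.98276805877686, 237.12881469726562, 81.94660186767578)
side (92.06410217285156, 0.48621890258789063, 0.21655323791503905, 108.37681579589844, 283.62225341796875, 109.44184875488281)
```

View pics/w12b.png

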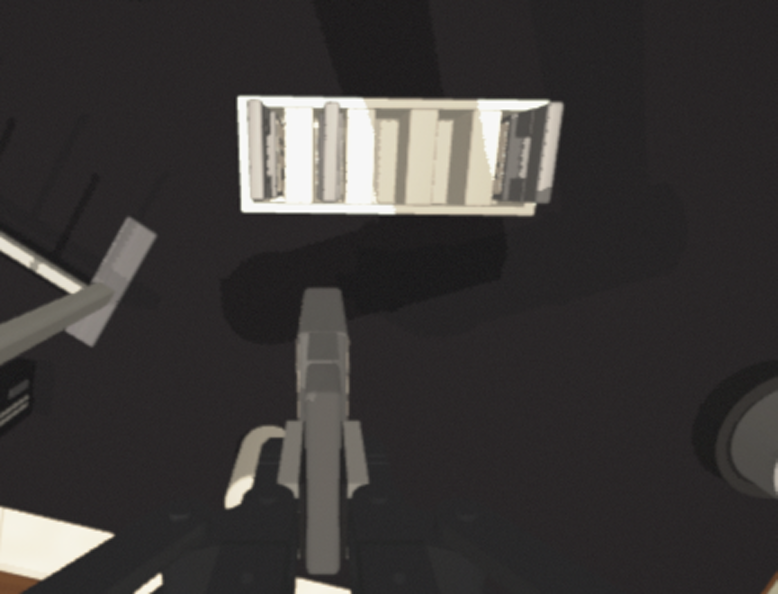

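```bash
python3 - <<'E'
from cad import *
import pickle
c=pickle.load(open("w12.pkl","rb")); a=np.array([-.2706,.9627]); n=np.array([.9627,.2706]); C=np.array([.4925,.2215])
im=cv2.imread("pics/w12.png"); g=cv2.cvtColor(im,cv2.COLOR_BGR2GRAY)
for nm,u in dict(farL=(238,97),nearL=(243,211),nearR=(534,214),farR=(550,100)).items():
    p=onz(c,(80+u[0]/1.8,u[1]/1.8),.07)[:2]; print(nm,p.round(4),"own",((p-C)@a).round(4),((p-C)@n).round(4))
xs=np.arange(-.04,.085,.002)
for y in (-.028,0,.028):
    u=np.array([proj(c,[*(C+x*a+y*n),.07]) for x in xs]).astype(np.float32); v=cv2.remap(g,u[None,:,0],u[None,:,1],1)[0]; print(y,[(int(round(x*1000)),int(q)) for x,q in zip(xs,v)])
t,R,s=tool(); print(R[:,0])
inhand(c,[(80+322/1.8,394/1.8),(80+322/1.8,572/1.8)],t,R,dz=-.051)
E
```

```text
farL [0.4849 0.1017] own -0.1132 -0.0397
nearL [0.5613 0.1241] own -0.1124 0.0399
nearR [0.4998 0.3402] own 0.1123 0.0391
farR [0.4228 0.3187] own 0.1125 -0.0408
-0.028 [(-40, 171), (-38, 147), (-36, 140), (-34, 217), (-32, 246), (-30, 247), (-28, 247), (-26, 247), (-24, 247), (-22, 247), (-20, 246), (-18, 228), (-16, 211), (-14, 167), (-12, 136), (-10, 136), (-8, 136), (-6, 136), (-4, 136), (-2, 137), (0, 134), (2, 133), (4, 129), (6, 130), (8, 131), (10, 143), (12, 190), (14, 215), (16, 216), (18, 216), (20, 216), (22, 215), (24, 215), (26, 215), (28, 214), (30, 207), (32, 164), (34, 139), (36, 140), (38, 138), (40, 139), (42, 139), (44, 131), (46, 128), (48, 130), (50, 130), (52, 131), (54, 131), (56, 141), (58, 191), (60, 214), (62, 226), (64, 245), (66, 247), (68, 247), (70, 247), (72, 247), (74, 247), (76, 245), (78, 176), (80, 89), (82, 84), (84, 87)]
0 [(-40, 158), (-38, 163), (-36, 142), (-34, 223), (-32, 247), (-30, 247), (-28, 247), (-26, 247), (-24, 247), (-22, 247), (-20, 247), (-18, 247), (-16, 247), (-14, 224), (-12, 181), (-10, 189), (-8, 212), (-6, 216), (-4, 216), (
[... 621 characters left out ...]
, 247), (-16, 247), (-14, 244), (-12, 238), (-10, 208), (-8, 215), (-6, 215), (-4, 216), (-2, 215), (0, 215), (2, 199), (4, 151), (6, 132), (8, 132), (10, 139), (12, 182), (14, 212), (16, 215), (18, 215), (20, 215), (22, 214), (24, 214), (26, 213), (28, 213), (30, 207), (32, 201), (34, 213), (36, 214), (38, 214), (40, 214), (42, 195), (44, 148), (46, 133), (48, 131), (50, 132), (52, 131), (54, 131), (56, 137), (58, 187), (60, 213), (62, 214), (64, 213), (66, 213), (68, 212), (70, 212), (72, 211), (74, 210), (76, 198), (78, 150), (80, 117), (82, 98), (84, 90)]
[-2.81891399e-01  9.59446318e-01  5.08759194e-05]
strip end in tool [0.0006 0.051  0.0267]
strip end in tool [ 0.0007  0.051  -0.0296]
```

Request:
{"method": "jog_arm", "body": {"targets": [[1, [0.017, 0, 0.03], [0, 0, 0]], [1, [0.017, 0.015, 0.033], [0, 0, 0]], [1, [0.016, 0.02, 0.033], [0, 0, 0]], [1, [0, 0.015, 0], [0, 0.012, 0]], [1, [0, 0.01, 0], [0, 0, 0]], [1, [0, 0, 0], [0, 0, 0]]]}}

```text
t: 19.45
tool_pos: [0.4894, 0.2161, 0.3441]
tool_rot: [-1.579, -0.002, 1.843]
ft_force: [0.1, -0.4, -1.0]
gripper_width: 0.0089
```

```bash
python3 - <<'E'
from cad import *
plan([.4914,.2198,.265],np.radians(105.7))
E
```

```text
TCP [0.4894 0.2161 0.3441] R_x [-0.269  0.963  0.002] R_y [ 0.008  0.004 -1.   ] shift tool [ 0.0029  0.0791 -0.0023] w 0.0089
turn [ 0.0085 -0.0021  0.0022]
```

Request:
{"method": "jog_arm", "body": {"targets": [[1, [0.003, 0, -0.003], [0.008, -0.002, 0.002]], [1, [0, 0.012, 0], [0, 0, 0]]]}}

```text
t: 19.65
tool_pos: [0.4936, 0.2202, 0.335]
tool_rot: [-1.578, -0.002, 1.845]
ft_force: [0.6, 0.6, -0.5]
gripper_width: 0.0088
```

Request:
{"method": "jog_arm", "body": {"targets": [[1, [0, 0.015, 0], [0, 0, 0]], [1, [0, 0.015, 0], [0, 0, 0]]]}}

```text
t: 19.85
tool_pos: [0.4956, 0.2209, 0.3045]
tool_rot: [-1.581, -0.003, 1.844]
ft_force: [0.5, 0.8, -1.5]
gripper_width: 0.0089
```

Request:
{"method": "jog_arm", "body": {"targets": [[1, [0, 0.012, 0], [0, 0, 0]]]}}

```text
t: 19.95
tool_pos: [0.4962, 0.2209, 0.2912]
tool_rot: [-1.581, -0.003, 1.843]
ft_force: [-0.6, 0.8, -1.1]
gripper_width: 0.0091
```

```bash
python3 - <<'E'
from cad import *
plan([.4914,.2198,.255],np.radians(105.7))
E
```

```text
TCP [0.4962 0.2209 0.2912] R_x [-0.269  0.963  0.003] R_y [ 0.009  0.006 -1.   ] shift tool [0.0001 0.0361 0.0053] w 0.0091
turn [ 0.0098 -0.002   0.0031]
```

Request:
{"method": "jog_arm", "body": {"targets": [[1, [0, 0, 0.0045], [0.01, -0.002, 0.003]]]}}

```text
t: 20.05
tool_pos: [0.4918, 0.2193, 0.2888]
tool_rot: [-1.566, 0.001, 1.844]
ft_force: [-1.0, -0.3, -1.8]
gripper_width: 0.0089
```

Request:
{"method": "jog_arm", "body": {"targets": [[1, [0, 0.012, 0], [0, 0, 0]]]}}

```text
t: 20.15
tool_pos: [0.4927, 0.2197, 0.278]
tool_rot: [-1.57, 0.001, 1.844]
ft_force: [-0.5, 0.7, -1.1]
gripper_width: 0.0089
```

Request:
{"method": "jog_arm", "body": {"targets": [[1, [0, 0.012, 0], [0, 0, 0]]]}}

```text
t: 20.25
tool_pos: [0.4929, 0.2198, 0.2652]
tool_rot: [-1.57, 0.0, 1.844]
ft_force: [-0.0, 1.0, -0.7]
gripper_width: 0.0089
```

```bash
python3 - <<'E'
from cad import *
plan([.4914,.2198,.255],np.radians(105.7))
E
```

```text
TCP [0.4929 0.2198 0.2652] R_x [-0.27   0.963 -0.   ] R_y [-0.001 -0.    -1.   ] shift tool [0.0004 0.0102 0.0014] w 0.0089
turn [-0.0007 -0.001  -0.0001]
```

Request:
{"method": "jog_arm", "body": {"targets": [[1, [0, 0.01, 0.001], [0, 0, 0]]]}}

```text
t: 20.35
tool_pos: [0.4921, 0.2195, 0.2543]
tool_rot: [-1.57, 0.0, 1.844]
ft_force: [-0.4, -1.0, -1.2]
gripper_width: 0.0088
```

Request:
{"method": "jog_arm", "body": {"targets": [[1, [0, 0.009, 0], [0, 0, 0]]]}}

```text
t: 20.45
tool_pos: [0.4919, 0.2194, 0.2443]
tool_rot: [-1.57, 0.0, 1.844]
ft_force: [0.1, 0.4, -0.8]
gripper_width: 0.0089
```

Request:
{"method": "jog_arm", "body": {"targets": [[1, [0, 0.009, 0], [0, 0, 0]]]}}

```text
t: 20.55
tool_pos: [0.4919, 0.2194, 0.2344]
tool_rot: [-1.57, 0.0, 1.844]
ft_force: [-0.4, 0.0, -1.6]
gripper_width: 0.0091
```

Request:
{"method": "jog_arm", "body": {"targets": [[1, [0, 0.01, 0], [0, 0, 0]], [1, [0, 0.01, 0], [0, 0, 0]]]}}

```text
t: 20.75
tool_pos: [0.492, 0.2195, 0.2129]
tool_rot: [-1.57, 0.0, 1.844]
ft_force: [-0.0, -0.4, -0.7]
gripper_width: 0.0088
```

```bash
python3 - <<'E'
from cad import *
plan([.4914,.2198,.183],np.radians(105.7))
E
```

```text
TCP [0.492  0.2195 0.2129] R_x [-0.27   0.963 -0.   ] R_y [-0. -0. -1.] shift tool [0.0004 0.0299 0.0005] w 0.0088
turn [-0.0003 -0.0009 -0.0001]
```

Request:
{"method": "jog_arm", "body": {"targets": [[1, [0, 0.01, 0], [0, 0, 0]], [1, [0, 0.01, 0], [0, 0, 0]]]}}

```text
t: 20.95
tool_pos: [0.4921, 0.2196, 0.1912]
tool_rot: [-1.571, 0.0, 1.844]
ft_force: [0.6, 0.9, -1.3]
gripper_width: 0.0091
```

Request:
{"method": "jog_arm", "body": {"targets": [[1, [0, 0.005, 0], [0, 0, 0]]]}}

```text
t: 21.05
tool_pos: [0.4917, 0.2193, 0.1848]
tool_rot: [-1.569, 0.001, 1.844]
ft_force: [-0.3, 0.0, -1.3]
gripper_width: 0.0087
```

Request:
{"method": "jog_arm", "body": {"targets": [[1, [0, 0.003, 0], [0, 0, 0]]]}}

```text
t: 21.15
tool_pos: [0.4923, 0.2195, 0.1836]
tool_rot: [-1.57, 0.002, 1.846]
ft_force: [-8.5, -1.7, 30.0]
gripper_width: 0.0088
```

Request:
{"method": "jog_arm", "body": {"targets": [[0.3, [0, 0, 0], [0, 0, 0]], [0.3, [0, 0, 0], [0, 0, 0]], [0.3, [0, 0, 0], [0, 0, 0]]]}}

```text
t: 21.45
tool_pos: [0.4933, 0.2202, 0.185]
tool_rot: [-1.574, 0.001, 1.846]
ft_force: [-1.2, 0.8, 0.4]
gripper_width: 0.0299
```

Request:
{"method": "jog_arm", "body": {"targets": [[0.3, [0, -0.01, 0], [0, 0, 0]], [0.3, [0, -0.015, 0], [0, 0, 0]], [0.3, [0, -0.03, 0], [0, 0, 0]], [0.3, [0, -0.04, 0], [0, 0, 0]], [0.3, [0, -0.04, 0], [0, 0, 0]], [0.3, [0, -0.04, 0], [0, 0, 0]], [0.3, [0, -0.03, 0], [0, 0, 0]], [0.3, [0, 0, 0], [0, 0, 0]]]}}

```text
t: 22.25
tool_pos: [0.4926, 0.2193, 0.4025]
tool_rot: [-1.576, 0.002, 1.846]
ft_force: [-0.8, 1.2, -0.7]
gripper_width: 0.0298
```

```bash
python3 - <<'E'
from cad import *
plan([.558,-.254,.39],np.radians(161.6))
c,im=snap("wrist","w13"); cd,i3=snap("side","d13"); print("side",caddy(cd,i3,show=False))
E
```

```text
TCP [0.4926 0.2193 0.4025] R_x [-0.272  0.962 -0.002] R_y [ 0.005 -0.001 -1.   ] shift tool [-0.4732  0.0132  0.0658] w 0.0298
turn [ 0.0036 -0.9744 -0.0046]
side (91.33531188964844, 0.48890625, 0.21756893920898437, 106.06708526611328, 280.6158142089844, 111.71949768066406)
```

Request:
{"method": "jog_arm", "body": {"targets": [[-0.4, [-0.03, 0, 0.004], [0, 0, 0]], [-0.4, [-0.045, 0, 0.006], [0, 0, 0]], [-0.4, [-0.045, 0, 0.006], [0, 0, 0]], [-0.4, [-0.045, 0, 0.006], [0, 0, 0]], [-0.4, [-0.045, 0, 0.006], [0, 0, 0]], [-0.4, [-0.045, 0, 0.006], [0, 0, 0]], [-0.4, [-0.045, 0, 0.006], [0, 0, 0]], [-0.4, [-0.03, 0, 0.004], [0, 0, 0]]]}}

```text
t: 23.15
tool_pos: [0.5364, -0.1189, 0.3862]
tool_rot: [-1.543, 0.001, 1.855]
ft_force: [0.3, -0.0, -0.3]
gripper_width: 0.0598
```

Request:
{"method": "jog_arm", "body": {"targets": [[-0.4, [0, 0, 0], [0, -0.14, 0]], [-0.4, [0, 0, 0], [0, -0.14, 0]], [-0.4, [0, 0, 0], [0, -0.14, 0]], [-0.4, [0, 0, 0], [0, -0.14, 0]], [-0.4, [0, 0, 0], [0, -0.14, 0]], [-0.4, [0, 0, 0], [0, -0.14, 0]], [-0.4, [0, 0, 0], [0, -0.1, 0]], [-0.4, [0, 0, 0], [0, 0, 0]]]}}

```text
t: 23.95
tool_pos: [0.5316, -0.1244, 0.3697]
tool_rot: [-1.545, -0.055, 2.821]
ft_force: [-0.4, -0.2, -0.4]
gripper_width: 0.0599
```

```bash
python3 - <<'E'
from cad import *
plan([.558,-.254,.38],np.radians(161.6))
E
```

```text
TCP [ 0.5316 -0.1244  0.3697] R_x [-0.948  0.314  0.055] R_y [-0.06  -0.007 -0.998] shift tool [-0.0652 -0.011   0.115 ] w 0.0599
turn [-0.0255  0.0015  0.0552]
```

Request:
{"method": "jog_arm", "body": {"targets": [[-0.4, [0, 0, 0], [-0.025, 0.001, 0.055]], [-0.4, [-0.02, -0.003, 0.035], [0, 0, 0]], [-0.4, [-0.02, -0.003, 0.035], [0, 0, 0]], [-0.4, [-0.015, 0, 0.025], [0, 0, 0]], [-0.4, [0, 0, 0], [0, 0, 0]], [-0.4, [0, 0, 0], [0, 0, 0]]]}}

```text
t: 24.55
tool_pos: [0.5521, -0.234, 0.3677]
tool_rot: [-1.569, -0.013, 2.809]
ft_force: [-0.5, 0.3, 0.7]
gripper_width: 0.0596
```

```bash
python3 - <<'E'
from cad import *
plan(O+.076*X-.08*Y+[0,0,.355],np.radians(161.6))
E
```

```text
TCP [ 0.5521 -0.234   0.3677] R_x [-0.945  0.326  0.013] R_y [-0.013  0.003 -1.   ] shift tool [-0.0124  0.0126  0.0172] w 0.0596
turn [-0.0015 -0.011   0.0134]
```

Request:
{"method": "jog_arm", "body": {"targets": [[-0.4, [-0.012, 0, 0.017], [-0.001, -0.011, 0.013]], [-0.4, [0, 0, 0], [0, 0, 0]]]}}

```text
t: 24.75
tool_pos: [0.5575, -0.2527, 0.3661]
tool_rot: [-1.571, -0.003, 2.82]
ft_force: [0.3, 0.3, -0.5]
gripper_width: 0.0596
```

```bash
python3 - <<'E'
from cad import *
plan(O+.074*X-.08*Y+[0,0,.355],np.radians(161.6))
c,im=snap("wrist","w14"); prof(c,im,-.08,(-.026,-.015,0,.015,.025,.03,.035))
E
```

```text
TCP [ 0.5575 -0.2527  0.3661] R_x [-0.949  0.316  0.003] R_y [-0.003  0.001 -1.   ] shift tool [0.001  0.0111 0.0012] w 0.0596
turn [-0.0003 -0.0004  0.0032]
-0.026 [ 37  38  34  37  34  36  37  36  37  48 102 104 123 124 123 118 112  52
  49 151 153  55  30  84 155 169 162 159]
-0.015 [ 38  38  37  35  37  37  36  36  37  49 103 103 122 122 122 116  99  50
  48 127 127  49  31  88 154 167 161 159]
0 [ 28  28  27  30  28  27  27  26  27  37  96  94 102 101 102  97  96  34
  51 155 154  51  31  86 129 136 133 129]
0.015 [ 29  27  27  27  27  28  27  26  28  26  30  88 102 102 101  95  32  29
  64 155 153  46  31  90 129 136 133 130]
0.025 [ 36  35  37  37  37  36  37  36  26  29  32  91 101 102 101  95  31  29
  68 156 154  50  30  88 130 150 165 158]
0.03 [ 36  37  37  36  36  36  36  36  35  30  29  30  29  30  28  29  28  29
  64 156 155  46  32  90 155 166 165 158]
0.035 [ 36  37  37  36  36  37  34  37  36  36  36  36  34  34  29  29  28  29
  64 156 155  46  30  94 155 165 164 160]
[ 50  52  54  56  58  60  62  64  66  68  70  72  74  76  78  80  82  84
  86  88  90  92  94  96  98 100 102 104]
```

Request:
{"method": "jog_arm", "body": {"targets": [[-0.4, [-0.001, 0.01, 0.003], [0, 0, 0.003]]]}}

```text
t: 24.9
tool_pos: [0.5576, -0.2541, 0.3574]
tool_rot: [-1.571, 0.002, 2.821]
ft_force: [1.3, 0.7, 1.0]
gripper_width: 0.0596
```

Request:
{"method": "jog_arm", "body": {"targets": [[-0.4, [0, 0.01, 0], [0, 0, 0]]]}}

```text
t: 25.0
tool_pos: [0.5574, -0.2534, 0.3464]
tool_rot: [-1.572, 0.002, 2.822]
ft_force: [-0.3, 0.4, -0.4]
gripper_width: 0.06
```

Request:
{"method": "jog_arm", "body": {"targets": [[-0.4, [0, 0.01, 0], [0, 0, 0]]]}}

```text
t: 25.1
tool_pos: [0.5571, -0.2526, 0.3354]
tool_rot: [-1.572, 0.001, 2.822]
ft_force: [-0.3, 0.1, 0.4]
gripper_width: 0.0596
```

Request:
{"method": "jog_arm", "body": {"targets": [[-0.4, [0, 0.01, 0], [0, 0, 0]]]}}

```text
t: 25.2
tool_pos: [0.5569, -0.2521, 0.3242]
tool_rot: [-1.572, 0.001, 2.823]
ft_force: [-0.1, 0.0, -0.5]
gripper_width: 0.0598
```

```bash
python3 - <<'E'
from cad import *
plan([.5579,-.2557,.311],np.radians(161.6))
E
```

```text
TCP [ 0.5569 -0.2521  0.3242] R_x [-0.95   0.314 -0.001] R_y [ 0.001  0.001 -1.   ] shift tool [-0.0021  0.0132  0.0032] w 0.0598
turn [ 0.0012  0.0021 -0.0005]
```

Request:
{"method": "jog_arm", "body": {"targets": [[-0.4, [-0.001, 0.006, 0.003], [0, 0, 0]]]}}

```text
t: 25.3
tool_pos: [0.5565, -0.2546, 0.3165]
tool_rot: [-1.572, -0.002, 2.823]
ft_force: [-0.6, 0.7, 0.4]
gripper_width: 0.0594
```

Request:
{"method": "jog_arm", "body": {"targets": [[-0.4, [0, 0.006, 0.001], [0, 0, 0]]]}}

```text
t: 25.4
tool_pos: [0.5562, -0.2557, 0.3097]
tool_rot: [-1.572, -0.002, 2.823]
ft_force: [0.4, 0.2, 0.2]
gripper_width: 0.0596
```

Request:
{"method": "jog_arm", "body": {"targets": [[1, [0, 0, 0], [0, 0, 0]], [1, [0, 0, 0], [0, 0, 0]], [1, [0, 0, 0], [0, 0, 0]], [1, [0, 0, 0], [0, 0, 0]]], "force": 50}}

```text
t: 25.8
tool_pos: [0.5565, -0.2562, 0.3093]
tool_rot: [-1.572, -0.001, 2.823]
ft_force: [0.1, 0.2, -1.9]
gripper_width: 0.0088
```

Request:
{"method": "jog_arm", "body": {"targets": [[1, [0, -0.007, 0], [0, 0, 0]], [1, [0, -0.008, 0], [0, 0, 0]]]}}

```text
t: 26.0
tool_pos: [0.5559, -0.2559, 0.3239]
tool_rot: [-1.572, -0.005, 2.822]
ft_force: [-0.5, -1.3, -0.7]
gripper_width: 0.0092
```

```bash
python3 - <<'E'
from cad import *
plan(O-.035*X-.08*Y+[0,0,.328],np.radians(161.6))
c,im=snap("wrist","w15"); prof(c,im,-.08,(0,.02,.025,.0275,.03,.035),z=.276)
E
```

```text
TCP [ 0.5559 -0.2559  0.3239] R_x [-0.949  0.314  0.005] R_y [-0.004  0.002 -1.   ] shift tool [ 0.1095 -0.0036 -0.0026] w 0.0092
turn [0.001  0.002  0.0047]
0 [ 39  39  41  41  43  42  43  43  42  86  47 105 106 106 102  43  91  41
  41  43  44  44  41  46 138 162 144  51]
0.02 [ 40  41  40  42  41  41  42  39  43  58  73 104 105 105 102  51  53  40
  41  41  42  39  40  40  40  41  40  41]
0.025 [40 41 42 42 39 42 40 39 41 66 69 88 90 91 85 65 61 42 39 40 41 40 40 45
 40 41 39 42]
0.0275 [ 41  46  45  41  40  41  41  37  42 120 121 120 121 121 118 118 115  41
  38  42  41  40  40  47  45  40  40  41]
0.03 [ 40  41  40  41  40  41  41  38  43 131 130 131 132 132 119 119 112  40
  37  41  41  41  41  41  40  40  41  40]
0.035 [ 41  40  42  40  42  39  40  41  60 147 147 146 147 147 146 147 145  43
  43  40  40  40  39  41  40  40  41  41]
[ 50  52  54  56  58  60  62  64  66  68  70  72  74  76  78  80  82  84
  86  88  90  92  94  96  98 100 102 104]
```

Request:
{"method": "jog_arm", "body": {"targets": [[1, [0.018, -0.001, -0.002], [0, 0, 0.004]], [1, [0.018, -0.001, -0.001], [0, 0, 0]]]}}

```text
t: 26.25
tool_pos: [0.5242, -0.2423, 0.3282]
tool_rot: [-1.572, 0.004, 2.822]
ft_force: [-0.8, 0.1, -0.7]
gripper_width: 0.0084
```

Request:
{"method": "jog_arm", "body": {"targets": [[1, [0.018, 0, 0], [0, 0, 0]], [1, [0.018, 0, 0], [0, 0, 0]]]}}

```text
t: 26.45
tool_pos: [0.4891, -0.2305, 0.3291]
tool_rot: [-1.572, 0.006, 2.822]
ft_force: [-0.8, -0.7, -1.2]
gripper_width: 0.0088
```

```bash
python3 - <<'E'
from cad import *
plan(O-.035*X-.08*Y+[0,0,.3265],np.radians(161.6))
E
```

```text
TCP [ 0.4891 -0.2305  0.3291] R_x [-0.949  0.314 -0.006] R_y [ 0.006 -0.001 -1.   ] shift tool [0.0381 0.0023 0.0006] w 0.0088
turn [ 0.0012  0.002  -0.0062]
```

Request:
{"method": "jog_arm", "body": {"targets": [[1, [0.015, 0.001, 0], [0, 0, -0.005]], [1, [0.018, 0, 0], [0, 0, 0]], [1, [0.018, 0, 0], [0, 0, 0]], [1, [0.003, -0.01, 0], [0, 0, 0]]]}}

```text
t: 26.85
tool_pos: [0.4336, -0.2123, 0.3394]
tool_rot: [-1.573, 0.001, 2.822]
ft_force: [0.5, -0.4, -0.5]
gripper_width: 0.0088
```

```bash
python3 - <<'E'
from cad import *
t=tool()[0]; print((t-O)@X,(t-O)@Y)
plan(O-.055*X+.24*Y+[0,0,.4],np.radians(161.6))
E
```

```text
-0.05530573452598472 -0.07949273582236067
TCP [ 0.4336 -0.2123  0.3394] R_x [-0.949  0.314 -0.001] R_y [ 0.002  0.002 -1.   ] shift tool [-0.001  -0.06   -0.3196] w 0.0088
turn [ 0.0021  0.0019 -0.001 ]
```

Request:
{"method": "jog_arm", "body": {"targets": [[1, [0, -0.02, -0.025], [0, 0, 0]], [1, [0, -0.015, -0.045], [0, 0, 0]], [1, [0, -0.015, -0.045], [0, 0, 0]], [1, [0, -0.005, -0.045], [0, 0, 0]], [1, [0, 0, -0.045], [0, 0, 0]], [1, [0, 0, -0.045], [0, 0, 0]], [1, [0, 0, -0.045], [0, 0, 0]], [1, [0, 0, -0.025], [0, 0, 0]]]}}

```text
t: 27.65
tool_pos: [0.5416, 0.1002, 0.4113]
tool_rot: [-1.582, 0.022, 2.816]
ft_force: [0.9, -0.9, -0.3]
gripper_width: 0.0088
```

```bash
python3 - <<'E'
from cad import *
plan([.6,.2,.40],np.radians(105.7)); t=tool()[0]; print((t-O)@X,(t-O)@Y)
E
```

```text
TCP [0.5416 0.1002 0.4113] R_x [-0.947  0.32  -0.022] R_y [ 0.024  0.003 -1.   ] shift tool [-0.0231  0.0131 -0.1131] w 0.0088
turn [ 0.0206  0.971  -0.015 ]
-0.05148640832297431 0.2511217910236005
```

Request:
{"method": "jog_arm", "body": {"targets": [[1, [-0.007, 0, -0.035], [0, 0, 0]], [1, [-0.007, 0, -0.035], [0, 0, 0]], [1, [-0.007, 0, -0.035], [0, 0, 0]], [1, [0, 0, 0], [0, 0.14, 0]], [1, [0, 0, 0], [0, 0.14, 0]], [1, [0, 0, 0], [0, 0.14, 0]], [1, [0, 0, 0], [0, 0.14, 0]], [1, [0, 0, 0], [0, 0.14, 0]]]}}

```text
t: 28.45
tool_pos: [0.6028, 0.2052, 0.4192]
tool_rot: [-1.604, 0.012, 2.096]
ft_force: [0.0, -0.3, -1.7]
gripper_width: 0.0092
```

Request:
{"method": "jog_arm", "body": {"targets": [[1, [0, 0, 0], [0, 0.14, 0]], [1, [0, 0, 0], [0, 0.13, 0]], [1, [0, 0, 0], [0, 0, 0]], [1, [0, 0, 0], [0, 0, 0]]]}}

```text
t: 28.85
tool_pos: [0.6051, 0.2062, 0.4225]
tool_rot: [-1.611, 0.002, 1.817]
ft_force: [0.6, -0.6, -1.4]
gripper_width: 0.0085
```

```bash
python3 - <<'E'
from cad import *
plan([.6,.2,.40],np.radians(105.7))
E
```

```text
TCP [0.6051 0.2062 0.4225] R_x [-0.244  0.97  -0.002] R_y [ 0.039  0.008 -0.999] shift tool [-0.0047  0.0223  0.0074] w 0.0085
turn [ 0.0402 -0.0276 -0.0026]
```

Request:
{"method": "jog_arm", "body": {"targets": [[1, [-0.005, 0.02, 0.007], [0.04, -0.028, -0.003]], [1, [0, 0, 0], [0, 0, 0]]]}}

```text
t: 29.05
tool_pos: [0.6007, 0.2001, 0.403]
tool_rot: [-1.572, -0.001, 1.851]
ft_force: [0.5, 1.0, -1.5]
gripper_width: 0.0088
```

```bash
python3 - <<'E'
from cad import *
import pickle
a=np.array([-.2706,.9627]); n=np.array([.9627,.2706]); C=np.array([.4925,.2215])
plan([.48,.266,.33],np.radians(105.7)); t,R,s=tool()
c,im=snap("wrist","w16"); pickle.dump((c,t,R),open("w16.pkl","wb")); g=cv2.cvtColor(im,cv2.COLOR_BGR2GRAY)
def line(P,lab):
    u=np.array([proj(c,[*p,.07]) for p in P[1]]).astype(np.float32); v=cv2.remap(g,u[None,:,0],u[None,:,1],1)[0]; print(lab,' '.join(f"{int(round(x*1000))}:{q}" for x,q in zip(P[0],v)))
xs=np.arange(.004,.084,.002)
for y in (-.028,.028): line((xs,[C+x*a+y*n for x in xs]),y)
ys=np.arange(-.05,.051,.002)
for x in (-.069,.023): line((ys,[C+x*a+y*n for y in ys]),("lat",x))
print("inhand"); 
zs=np.arange(-.036,.037,.002); u=np.array([proj(c,t+R@[.0006,.0503,z]) for z in zs]).astype(np.float32); v=cv2.remap(g,u[None,:,0],u[None,:,1],1)[0]; print(' '.join(f"{int(round(x*1000))}:{q}" for x,q in zip(zs,v)))
cv2.imwrite("pics/w16b.png",cv2.resize(im[:330,80:512],None,fx=1.8,fy=1.8,interpolation=cv2.INTER_CUBIC))
E
```

```text
TCP [0.6007 0.2001 0.403 ] R_x [-0.277  0.961  0.001] R_y [ 0.001  0.001 -1.   ] shift tool [0.0967 0.0729 0.0978] w 0.0088
turn [0.0012 0.0062 0.001 ]
-0.028 4:134 6:134 8:131 10:128 12:133 14:197 16:220 18:221 20:221 22:220 24:219 26:219 28:219 30:214 32:171 34:137 36:137 38:136 40:136 42:137 44:132 46:133 48:134 50:135 52:134 54:134 56:147 58:197 60:217 62:220 64:239 66:247 68:247 70:247 72:247 74:247 76:245 78:181 80:92 82:88
0.028 4:197 6:199 8:195 10:190 12:183 14:207 16:219 18:219 20:219 22:219 24:218 26:217 28:217 30:215 32:214 34:218 36:219 38:219 40:219 42:207 44:154 46:137 48:135 50:135 52:136 54:136 56:151 58:195 60:216 62:219 64:217 66:217 68:217 70:216 72:216 74:215 76:206 78:153 80:115 82:101
('lat', -0.069) -50:40 -48:40 -46:41 -44:41 -42:72 -40:217 -38:247 -36:247 -34:246 -32:247 -30:247 -28:247 -26:247 -24:247 -22:247 -20:247 -18:247 -16:247 -14:247 -12:247 -10:247 -8:247 -6:247 -4:247 -2:247 0:247 2:247 4:247 6:247 8:247 10:247 12:247 14:247 16:247 18:247 20:247 22:247 24:247 26:247 28:247 30:247 32:246 34:243 36:247 38:246 40:158 42:51 44:41 46:42 48:41 50:41
('lat', 0.023) -50:32 -48:31 -46:31 -44:30 -42:55 -40:196 -38:219 -36:217 -34:189 -32:217 -30:220 -28:219 -26:219 -24:219 -22:219 -20:220 -18:219 -16:219 -14:219 -12:220 -10:219 -8:219 -6:219 -4:219 -2:219 0:219 2:219 4:219 6:219 8:219 10:219 12:219 14:219 16:218 18:219 20:218 22:218 24:218 26:218 28:218 30:218 32:207 34:202 36:218 38:211 40:115 42:32 44:33 46:31 48:32 50:32
inhand
-36:243 -34:242 -32:55 -30:48 -28:105 -26:105 -24:105 -22:106 -20:106 -18:106 -16:106 -14:106 -12:107 -10:106 -8:106 -6:107 -4:106 -2:107 0:107 2:106 4:107 6:107 8:107 10:107 12:107 14:107 16:107 18:107 20:107 22:107 24:107 26:107 28:107 30:114 32:87 34:87 36:86
```

Request:
{"method": "jog_arm", "body": {"targets": [[1, [0.02, 0, 0.02], [0, 0, 0]], [1, [0.026, 0.01, 0.026], [0, 0, 0]], [1, [0.026, 0.015, 0.026], [0, 0, 0]], [1, [0.022, 0.015, 0.024], [0, 0.005, 0]], [1, [0, 0.01, 0], [0, 0, 0]], [1, [0, 0, 0], [0, 0, 0]]]}}

```text
t: 29.7
tool_pos: [0.4842, 0.2679, 0.3609]
tool_rot: [-1.597, -0.003, 1.849]
ft_force: [0.0, -0.8, -0.1]
gripper_width: 0.0087
```

```bash
python3 - <<'E'
from cad import *
plan([.4808,.2648,.265],np.radians(105.7))
E
```

```text
TCP [0.4842 0.2679 0.3609] R_x [-0.274  0.962  0.003] R_y [ 0.025  0.01  -1.   ] shift tool [-0.0023  0.0957  0.0067] w 0.0087
turn [0.0266 0.0039 0.0026]
```

Request:
{"method": "jog_arm", "body": {"targets": [[1, [-0.002, 0, 0.004], [0.026, 0.004, 0.003]]]}}

```text
t: 29.8
tool_pos: [0.4814, 0.2651, 0.3622]
tool_rot: [-1.573, 0.0, 1.846]
ft_force: [0.0, -0.2, -1.3]
gripper_width: 0.0088
```

Request:
{"method": "jog_arm", "body": {"targets": [[1, [0, 0.015, 0], [0, 0, 0]], [1, [0, 0.015, 0], [0, 0, 0]]]}}

```text
t: 30.0
tool_pos: [0.4844, 0.2654, 0.3363]
tool_rot: [-1.58, -0.003, 1.844]
ft_force: [0.3, -0.0, -1.3]
gripper_width: 0.0088
```

Request:
{"method": "jog_arm", "body": {"targets": [[1, [0, 0.015, 0], [0, 0, 0]], [1, [0, 0.015, 0], [0, 0, 0]]]}}

```text
t: 30.2
tool_pos: [0.4875, 0.2652, 0.3078]
tool_rot: [-1.584, -0.004, 1.842]
ft_force: [0.2, 0.8, -0.3]
gripper_width: 0.009
```

```bash
python3 - <<'E'
from cad import *
plan([.4808,.2648,.258],np.radians(105.7))
E
```

```text
TCP [0.4875 0.2652 0.3078] R_x [-0.267  0.964  0.004] R_y [ 0.012  0.007 -1.   ] shift tool [0.0012 0.0497 0.0072] w 0.009
turn [ 0.013  -0.0033  0.0038]
```

Request:
{"method": "jog_arm", "body": {"targets": [[1, [0.001, 0, 0.006], [0.013, -0.003, 0.004]]]}}

```text
t: 30.3
tool_pos: [0.482, 0.2637, 0.3065]
tool_rot: [-1.567, 0.002, 1.843]
ft_force: [-0.2, 0.3, -1.8]
gripper_width: 0.0086
```

Request:
{"method": "jog_arm", "body": {"targets": [[1, [0, 0.012, 0], [0, 0, 0]], [1, [0, 0.012, 0], [0, 0, 0]]]}}

```text
t: 30.5
tool_pos: [0.4839, 0.2641, 0.2848]
tool_rot: [-1.573, -0.0, 1.842]
ft_force: [-0.7, -0.5, -0.9]
gripper_width: 0.0091
```

```bash
python3 - <<'E'
from cad import *
plan([.4808,.2648,.258],np.radians(105.7))
E
```

```text
TCP [0.4839 0.2641 0.2848] R_x [-0.268  0.964  0.   ] R_y [ 0.002  0.001 -1.   ] shift tool [0.0015 0.0268 0.0028] w 0.0091
turn [ 0.0017 -0.003   0.0002]
```

Request:
{"method": "jog_arm", "body": {"targets": [[1, [0.0015, 0.01, 0.003], [0.002, -0.003, 0]]]}}

```text
t: 30.6
tool_pos: [0.481, 0.2647, 0.2743]
tool_rot: [-1.571, -0.001, 1.844]
ft_force: [0.0, 0.6, -1.6]
gripper_width: 0.0084
```

Request:
{"method": "jog_arm", "body": {"targets": [[1, [0, 0.01, 0], [0, 0, 0]]]}}

```text
t: 30.7
tool_pos: [0.4808, 0.2648, 0.2636]
tool_rot: [-1.571, -0.001, 1.844]
ft_force: [0.1, -0.1, -0.9]
gripper_width: 0.009
```

```bash
python3 - <<'E'
from cad import *
plan([.4808,.2648,.25],np.radians(105.7))
E
```

```text
TCP [0.4808 0.2648 0.2636] R_x [-0.27   0.963  0.001] R_y [ 0.     0.001 -1.   ] shift tool [0.     0.0136 0.    ] w 0.009
turn [ 0.0003 -0.0003  0.0006]
```

Request:
{"method": "jog_arm", "body": {"targets": [[1, [0, 0.009, 0], [0, 0, 0]]]}}

```text
t: 30.8
tool_pos: [0.4807, 0.2647, 0.2537]
tool_rot: [-1.571, -0.0, 1.845]
ft_force: [0.7, 0.3, -1.2]
gripper_width: 0.0088
```

Request:
{"method": "jog_arm", "body": {"targets": [[1, [0, 0.009, 0], [0, 0, 0]]]}}

```text
t: 30.9
tool_pos: [0.4807, 0.2647, 0.2444]
tool_rot: [-1.571, 0.0, 1.845]
ft_force: [-14.3, -4.7, 44.8]
gripper_width: 0.0091
```

Request:
{"method": "jog_arm", "body": {"targets": [[1, [0, 0.009, 0], [0, 0, 0]]]}}

```text
t: 31.0
tool_pos: [0.4837, 0.2663, 0.2426]
tool_rot: [-1.582, 0.0, 1.85]
ft_force: [-0.7, 0.9, 9.0]
gripper_width: 0.0085
```

Request:
{"method": "jog_arm", "body": {"targets": [[1, [0, 0.009, 0], [0, 0, 0]], [1, [0, 0.009, 0], [0, 0, 0]]]}}

```text
t: 31.2
tool_pos: [0.4825, 0.2658, 0.2258]
tool_rot: [-1.581, 0.0, 1.85]
ft_force: [-1.1, -0.2, -0.7]
gripper_width: 0.0091
```

Request:
{"method": "jog_arm", "body": {"targets": [[1, [0, 0.009, 0], [0, 0, 0]], [1, [0, 0.009, 0], [0, 0, 0]]]}}

```text
t: 31.4
tool_pos: [0.4824, 0.2658, 0.2059]
tool_rot: [-1.58, 0.0, 1.85]
ft_force: [-1.4, 0.4, -1.1]
gripper_width: 0.009
```

Request:
{"method": "jog_arm", "body": {"targets": [[1, [0, 0.008, 0], [0.01, 0, 0]]]}}

```text
t: 31.5
tool_pos: [0.4825, 0.2658, 0.1965]
tool_rot: [-1.57, 0.001, 1.85]
ft_force: [0.8, 0.1, -1.0]
gripper_width: 0.0088
```

Request:
{"method": "jog_arm", "body": {"targets": [[1, [0, 0.008, 0], [0, 0, 0]]]}}

```text
t: 31.6
tool_pos: [0.483, 0.266, 0.1874]
tool_rot: [-1.57, 0.001, 1.85]
ft_force: [0.1, -0.4, -1.0]
gripper_width: 0.0088
```

Request:
{"method": "jog_arm", "body": {"targets": [[1, [0, 0.005, 0], [0, 0, 0]]]}}

```text
t: 31.7
tool_pos: [0.4834, 0.2661, 0.1824]
tool_rot: [-1.57, 0.002, 1.851]
ft_force: [-7.4, -1.6, 31.1]
gripper_width: 0.0088
```

Request:
{"method": "jog_arm", "body": {"targets": [[1, [0, 0.003, 0], [0, 0, 0]]]}}

```text
t: 31.8
tool_pos: [0.484, 0.2663, 0.1824]
tool_rot: [-1.57, 0.004, 1.853]
ft_force: [-10.2, -2.8, 33.2]
gripper_width: 0.0088
```

Request:
{"method": "jog_arm", "body": {"targets": [[0.3, [0, 0, 0], [0, 0, 0]], [0.3, [0, 0, 0], [0, 0, 0]], [0.3, [0, 0, 0], [0, 0, 0]]]}}

```text
t: 32.1
tool_pos: [0.4853, 0.2674, 0.1838]
tool_rot: [-1.575, 0.002, 1.854]
ft_force: [0.0, -0.3, 0.0]
gripper_width: 0.03
```

Request:
{"method": "jog_arm", "body": {"targets": [[0.3, [0, -0.01, 0], [0, 0, 0]], [0.3, [0, -0.015, 0], [0, 0, 0]], [0.3, [0, -0.03, 0], [0, 0, 0]], [0.3, [0, -0.04, 0], [0, 0, 0]], [0.3, [0, -0.04, 0], [0, 0, 0]], [0.3, [0, -0.04, 0], [0, 0, 0]], [0.3, [0, -0.04, 0], [0, 0, 0]], [0.3, [0, 0, 0], [0, 0, 0]]]}}

```text
t: 32.9
tool_pos: [0.4848, 0.2667, 0.409]
tool_rot: [-1.574, 0.005, 1.853]
ft_force: [-0.5, 0.3, 0.5]
gripper_width: 0.0302
```

Request:
{"method": "jog_arm", "body": {"targets": [[0.3, [-0.02, 0, -0.03], [0, 0, 0]], [0.3, [-0.02, 0, -0.03], [0, 0, 0]], [0.3, [-0.02, 0, -0.03], [0, 0, 0]], [0.3, [0, 0, 0], [0, 0, 0]], [0.3, [0, 0, 0], [0, 0, 0]]]}}

```text
t: 33.4
tool_pos: [0.5906, 0.2331, 0.4129]
tool_rot: [-1.579, 0.002, 1.855]
ft_force: [-1.2, -0.6, -0.3]
gripper_width: 0.0297
```

```bash
python3 - <<'E'
from cad import *
plan([.6,.2,.4],np.radians(105.7))
c,im=snap("wrist","w17"); cs,i2=snap("scene","s17"); cd,i3=snap("side","d17"); import pickle; pickle.dump(c,open("w17.pkl","wb"))
top=np.hstack([cv2.resize(im[0:200,100:400],(450,300)),cv2.resize(i2[100:220,220:360],(350,300))])
bot=np.hstack([cv2.resize(i3[60:330,130:400],(300,300)),cv2.resize(i2[100:330,60:430],(500,300))])
cv2.imwrite("pics/fin.png",np.vstack([top,bot]))
E
```

```text
TCP [0.5906 0.2331 0.4129] R_x [-0.281  0.96  -0.002] R_y [ 0.009  0.001 -1.   ] shift tool [-0.0344  0.013   0.0003] w 0.0297
turn [ 0.0087  0.0104 -0.0018]
```

View pics/fin.png

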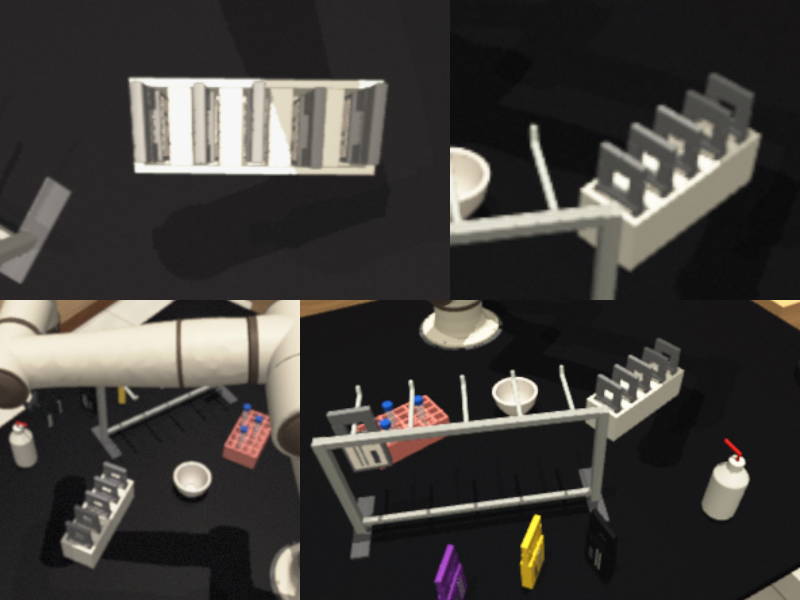

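```bash
python3 -c "
from plant import manip; print(manip.sign_off())"
```

```text
the job is handed in; nothing more can be done
None
```

I took three cases (case3, case2 and case1) off the stand. They now stand in the caddy's three empty compartments: the first, third and fourth counted from the end nearest the stand. The two cases already in the caddy were left in place, and the spare, case0, is still hanging on its peg. The job is handed in; no verdict was given.

**Last checks:**
- The final pictures show five upright headers at equal height in the caddy and the spare hanging.
- In them the mortar, wash bottle and tube rack look where they were, and the arm is clear of everything.
- Each case met the floor within about 1 mm of the predicted height, which agrees with a 6 mm floor.

**What went wrong or disagreed:**
- My first attempt to grasp case3 stopped above it and the fingers shut on nothing. I suspect the fingers hit the case, which seemed to sit about 6 mm nearer the bar afterwards. Going in wider and slower worked.
- The last case briefly pressed on the caddy rim on the way in (45 N up on the wrist), then slid in freely. It still met the floor at the expected height.
- The colour-mask check on the caddy's position from the side camera was unreliable once the caddy filled up. I used edge measurements from the wrist camera for the last two placings instead, and they showed the caddy had not moved.

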